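# Put the soldering supplies back in their stands

## Robot

A 7-joint arm with a two-finger parallel gripper is mounted at the origin on a cart in front of the work surface, level with it; the furniture and walls round the work are solid. World frame = base frame: x ahead of the robot, y to its left, z up, the work surface at z = 0. Lengths are in m, angles in rad, forces in N, time in s.
With the tool pointing down it reaches from about 0.4 to 0.875 m from the base axis. Payload 19.3 kg.
Tool frame: the origin (TCP) lies at the very end of the fingers, on their centre line; the grasp point (between the pads) lies 19 mm behind it; z points along the fingers, y is the direction in which the jaws open and shut (so a half turn about z gives the same grasp; the last joint's range is limited). The gripper opens to 85 mm and grips with 20 to 120 N. Pads are 22 mm wide; open, the fingers measure 114 mm over their backs; the gripper's body (76 mm by 85 mm) begins 54 mm behind the grasp point. The pads swing forward as they close: fully open they stand 13 mm farther back than shut.
Start: joints at [-1.305, 0.521, -0.036, 1.599, 0.021, 1.021, -0.113], TCP at [0.206, 0.59, 0.231] pointing down, gripper open.
Joint ranges: [-2.91, 2.91], [-0.3, 2.13], [-1.5, 1.42], [0.17, 2.43], [-1.26, 4.41], [0.16, 1.93], [-2.52, 2.52]. Speed limits (rad/s): [1.89, 1.89, 2.39, 2.39, 3.01, 3.01, 3.01].

## Interface

Orientations are given as [roll, pitch, yaw] about the fixed x, y, z axes, in that order (R = Rz(yaw) Ry(pitch) Rx(roll)).
In Python, from workcell import bot, viewer gives the robot as it stands.
- The arm moves only by the shell command python3 -m creep 'ROWS' [FORCE]. ROWS is JSON, a list of rows, each an object of numbers: "rx", "ry", "rz": the turn, a rotation vector about the tool's x, y, z in degrees; "tx", "ty", "tz": the shift along the tool's x, y, z in mm; "hand": the closure, from -1 (fully open) to 1 (shut), so that 0 is half open. In form: [{"rx": .., "ry": .., "rz": .., "tx": .., "ty": .., "tz": .., "hand": ..}, ...]. A call has 1 to 8 rows; each row is the pose to reach, as a shift and turn from the pose commanded when the call began, along the tool's axes at that moment; what a row does not reach only later rows make up. A row lasts 1/10 s, in which the tool goes at most 50 mm and 8.59 degrees, less where a joint would pass 70% of its speed; a pose out of reach is approached as far as the arm can. A call with a gripper value outside its range is refused whole. The fingers move at their own pace and stop on an object; FORCE is the grip in N (left out, the last holds). Time passes only in rows, so rows that repeat a pose let the fingers close. It gives the time, the measured TCP pose, the force and the opening at its end, in the units of the state.
- bot.observe(): the state, without advancing time (a new reading comes with each control period).
- viewer.grab_frame(name): name is "side" or "top"; returns a dict with "pixels" (400x640x3 uint8, blue, green, red), "vertical_fov" (degrees; the focal length in pixels is half the picture's height over the tangent of half this angle, whatever the lens; pixels are square), "cx", "cy" (the principal point, pixels), "distortion" ([k1, k2, p1, p2, k3] as OpenCV has them; the pictures are not rectified), "rvec" (rotation vector, rad) and "tvec" (3), from world to camera coordinates, as OpenCV has them. Camera axes: x right, y down, z forward; pixel columns grow to the right and rows downward; lengths in m; the calibration is good to about 2 mm. A picture is of the moment at which its call begins. There is no depth.
- bot.job_done(): hands the job in, once; it reports no verdict.
Trained networks look in a picture, given as the dict that the camera call returned (one of the last four; its "shot" number tells which), for a name from the list of things; names that differ only in an ending like _2 or _b are one class to them, and where a whole thing is asked for, a point or a joint stands for the part that bears it (a point fixed in the world has none). Each returns a list of dicts, best first, with "score" (0 to 1); they miss things now and then, are a little off and sometimes report something else, mostly with a low value. They report only what shows in the picture. A call takes as long as a camera call. They do not tell look-alikes from the thing itself.
- viewer.outline_of(target, picture): "mask" (400x640 bool, what is visible of it) and "bbox" ([left, top, right, bottom] in pixels, round what is visible of it).
The state is a dict: "clock": time; "qpos": joint angles; "qd": joint speeds; "joint_efforts": joint torques, N m; "position": TCP position; "tool_rot": TCP orientation; "force": force on the tool from outside, world axes, zero at the start; "moment": the same for the moment, N m; "grip_width": finger opening in m.
Only numpy, scipy, OpenCV 4.12 (cv2) and the standard library are available. Lean on these libraries where they do the work, as an engineer would, in place of code of your own. Each camera call takes 0.05 s, during which the arm holds its last target.

## Task

Four small round containers (a teal stick, an amber bottle, a blue tub and a flat tin) stand on the black mat, in front of a row of four round wooden stands of different widths. Set each container upright, flat on the floor of the well, in the stand of its own size: the narrowest container in the narrowest stand, the next in the next, and so on to the widest in the widest. Set them down without dropping them, and leave the mains adapter and the eraser where they lie.

Things in the scene. Friction and masses are not known exactly. Their poses are not given: they have to be found in the camera images.
- wax_stick: Slim teal round stick with a white cap, the narrowest container: 24 mm across, 70 mm tall, about 30 g. Loose, upright at the start on the black mat, whose top lies 2.6 mm above the desk. Origin at the centre of its underside, z up along its axis. Grasp across, in its upper half.
- flux_bottle: Small amber bottle, the second narrowest container: body 31 mm across up to 53 mm height, then a white screw cap 20 mm across; 67 mm tall overall, about 45 g. Loose, upright at the start on the black mat, whose top lies 2.6 mm above the desk. Origin at the centre of its underside, z up along its axis. Grasp across the body, at 25 to 50 mm height.
- flux_tub: Round blue tub with a cyan lid, the second widest container: 46 mm across, lid (from 30 mm height up) 49 mm across, 48 mm tall, about 70 g. Loose, upright at the start on the black mat, whose top lies 2.6 mm above the desk. Origin at the centre of its underside, z up along its axis. Grasp across the lid.
- screw_tin: Flat round tin with a reddish lid, the widest container: 64 mm across, 24 mm tall, about 90 g. Loose, upright at the start on the black mat, whose top lies 2.6 mm above the desk. Origin at the centre of its underside, z up along its axis. Grasp across, its upper half only, so that the fingertips stay above the stand's wall when it is set down.
- stand_a: The narrowest of four low round turned-wood stands, fixed on the desk: outside 48 mm across, 10 mm high; a round well 40 mm across with a dark floor 3 mm above the desk, so the wall stands 7 mm above the well's floor and is 4 mm thick. Origin at the centre of its underside, on the desk; z up. Wall cabinets hang behind and above the stands (front at x = 0.71, underside at z = 0.39): keep carries low. For the teal stick.
- stand_b: The second narrowest of four low round turned-wood stands, fixed on the desk: outside 62 mm across, 10 mm high; a round well 54 mm across with a dark floor 3 mm above the desk, so the wall stands 7 mm above the well's floor and is 4 mm thick. Origin at the centre of its underside, on the desk; z up. Wall cabinets hang behind and above the stands (front at x = 0.71, underside at z = 0.39): keep carries low. For the amber bottle.
- stand_c: The second widest of four low round turned-wood stands, fixed on the desk: outside 77 mm across, 10 mm high; a round well 69 mm across with a dark floor 3 mm above the desk, so the wall stands 7 mm above the well's floor and is 4 mm thick. Origin at the centre of its underside, on the desk; z up. Wall cabinets hang behind and above the stands (front at x = 0.71, underside at z = 0.39): keep carries low. For the blue tub.
- stand_d: The widest of four low round turned-wood stands, fixed on the desk: outside 94 mm across, 10 mm high; a round well 86 mm across with a dark floor 3 mm above the desk, so the wall stands 7 mm above the well's floor and is 4 mm thick. Origin at the centre of its underside, on the desk; z up. Wall cabinets hang behind and above the stands (front at x = 0.71, underside at z = 0.39): keep carries low. For the flat tin.
- charger_brick: Beige block-shaped mains adapter, 43 x 34 x 32 mm, loose on the black mat (top 2.6 mm above the desk); a bystander to be left where it lies. Origin at the centre of its underside.
- eraser: Block eraser in a blue card sleeve, 34 x 44 x 12 mm, loose on the bare desk beside the mat; a bystander to be left where it lies. Origin at the centre of its underside.
There are look-alikes about, which are no part of the job. What is shaped like the flux_tub but pink or yellow is not meant.

How it is judged:
At the end, for the whole second after the job is handed in: Each container stands upright (within 0.1 rad) on the floor of the well of the stand that matches its rank in width (underside less than 6 mm above the desk, centre within 12 mm of the stand's centre), released and at rest (horizontal distance between wax_stick and stand_a below 0.012 m and z of wax_stick in the frame of stand_a below 0.006 m and angle between each of wax_stick, flux_bottle, flux_tub, screw_tin's own z axis and vertical below 0.1 rad and linear speed of each of wax_stick, flux_bottle, flux_tub, screw_tin below 0.02 m/s and contact force between the fingers and wax_stick below 0.1 N and horizontal distance between flux_bottle and stand_b below 0.012 m and z of flux_bottle in the frame of stand_b below 0.006 m and contact force between the fingers and flux_bottle below 0.1 N and horizontal distance between flux_tub and stand_c below 0.012 m and z of flux_tub in the frame of stand_c below 0.006 m and contact force between the fingers and flux_tub below 0.1 N and horizontal distance between screw_tin and stand_d below 0.012 m and z of screw_tin in the frame of stand_d below 0.006 m and contact force between the fingers and screw_tin below 0.1 N); the robot touches nothing.
It fails at once if a container is dropped or thrown (moves freely, out of the fingers, faster than 0.6 m/s) ((linear speed of wax_stick above 0.6 m/s and contact force between the fingers and wax_stick below 0.05 N) or (linear speed of flux_bottle above 0.6 m/s and contact force between the fingers and flux_bottle below 0.05 N) or (linear speed of flux_tub above 0.6 m/s and contact force between the fingers and flux_tub below 0.05 N) or (linear speed of screw_tin above 0.6 m/s and contact force between the fingers and screw_tin below 0.05 N)).
It fails at once if the beige mains adapter is shifted by more than 30 mm (distance of charger_brick from where it was at the start of the episode above 0.03 m).
It fails at once if the eraser is shifted by more than 30 mm (distance of eraser from where it was at the start of the episode above 0.03 m).
It also fails if it takes over 93 s, if anything falls off the work surface, if the arm or the gripper's body presses on something with over 40 N, if the wrist force passes 120 N, or if a joint passes its speed limit or range.

## Working session

There is one attempt and no reset: what is moved stays moved. The work goes in short steps, Python scripts to look and compute and a shell command to move; the robot and the scene stay as the last step left them, time stands still between calls to the robot, and variables do not carry over. Pictures are saved under pics/ and viewed, and the job is handed in when it is done.

```bash
ls; mkdir -p pics; python3 - <<'E'
from workcell import bot, viewer
import cv2
s=bot.observe()
print({k:s[k] for k in('clock','position','tool_rot','grip_width','force')})
for n in('side','top'):
    p=viewer.grab_frame(n); cv2.imwrite(f'pics/{n}0.png',p['pixels'])
    print(n,{k:v for k,v in p.items() if k!='pixels'})
E
```

```text
pics
{'clock': 0.0, 'position': array([0.20586267, 0.58977527, 0.23073248]), 'tool_rot': array([-3.14048869e+00,  7.00161504e-05,  2.80580756e+00]), 'grip_width': 0.08527013400849973, 'force': array([-0.4539948 , -0.24622722,  0.68008929])}
side {'vertical_fov': 43.41666238374545, 'cx': 316.3230649167411, 'cy': 199.2558419373857, 'distortion': array([0.03460297, 0.        , 0.        , 0.        , 0.        ]), 'rvec': array([ 0.2272244 , -2.80278836,  1.29403417]), 'tvec': array([0.48737641, 0.04562986, 1.18806477]), 'shot': 1}
top {'vertical_fov': 57.072421000652724, 'cx': 324.15078288385837, 'cy': 207.17163660264282, 'distortion': array([-0.05161534,  0.        ,  0.        ,  0.        ,  0.        ]), 'rvec': array([ 2.1329985 , -2.10986301,  0.17551551]), 'tvec': array([0.06500478, 0.47238755, 0.81394612]), 'shot': 2}
```

View pics/side0.png

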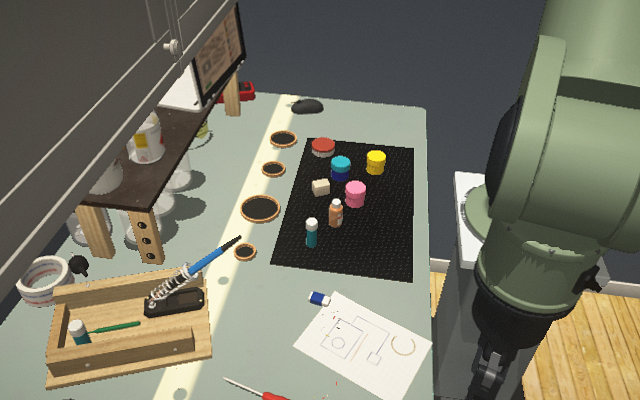

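View pics/top0.png

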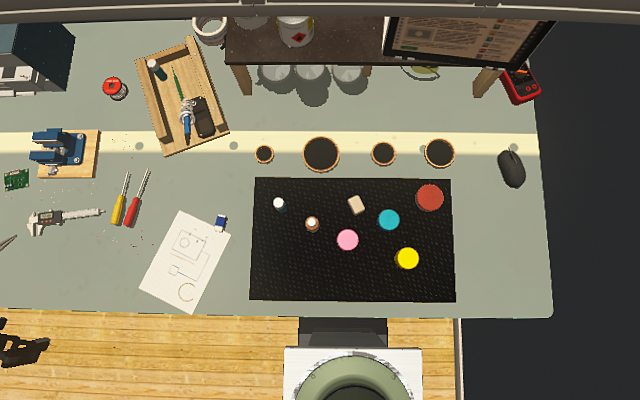

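```bash
cat > h.py <<'E'
import numpy as np, cv2
from scipy.optimize import least_squares
PROF={'wax_stick':[(0,.012),(.07,.012)],'flux_bottle':[(0,.0155),(.053,.0155),(.053,.010),(.067,.010)],
'flux_tub':[(0,.023),(.03,.023),(.03,.0245),(.048,.0245)],'screw_tin':[(0,.032),(.024,.032)],
'stand_a':[(0,.024),(.01,.024)],'stand_b':[(0,.031),(.01,.031)],'stand_c':[(0,.0385),(.01,.0385)],'stand_d':[(0,.047),(.01,.047)]}
def K(p):
    f=200/np.tan(np.radians(p['vertical_fov'])/2); return np.array([[f,0,p['cx']],[0,f,p['cy']],[0,0,1.]])
def proj(p,X):
    return cv2.projectPoints(np.asarray(X,float).reshape(-1,1,3),p['rvec'],p['tvec'],K(p),p['distortion'])[0].reshape(-1,2)
def ray(p,uv,z):
    n=cv2.undistortPoints(np.array([[uv]],float),K(p),p['distortion'])[0,0]
    R=cv2.Rodrigues(p['rvec'])[0]; c=-R.T@p['tvec']; d=R.T@np.array([n[0],n[1],1]); return c+d*(z-c[2])/d[2]
A=np.linspace(0,2*np.pi,72,endpoint=False)
def sil(p,name,pos):
    pts=np.concatenate([np.c_[r*np.cos(A),r*np.sin(A),0*A+z]for z,r in PROF[name]])+pos
    return proj(p,pts)
def hullbb(p,name,pos):
    q=sil(p,name,pos); return np.r_[q.min(0),q.max(0)]
def fit(name,obs,p0):
    # obs list of (pic,bbox)
    def res(v):
        return np.concatenate([hullbb(p,name,v)-b for p,b in obs])
    r=least_squares(res,p0,loss='soft_l1'); return r.x,res(r.x)
E
python3 - <<'E'
from workcell import viewer
from h import *
P={n:viewer.grab_frame(n) for n in('side','top')}
for name in ['wax_stick','flux_bottle','flux_tub','screw_tin','stand_a','charger_brick','eraser']:
    for n in P:
        for d in viewer.outline_of(name,P[n]):
            b=np.array(d['bbox'],float); ys,xs=np.nonzero(d['mask'])
            print(name,n,round(d['score'],2),b,ray(P[n],((b[0]+b[2])/2,(b[1]+b[3])/2),.0).round(3)[:2],len(xs))
E
```

```text
wax_stick side 0.84 [307.6 218.  313.4 248.1] [0.486 0.134] 261
flux_bottle side 0.91 [329.1 198.2 342.6 230.1] [0.437 0.061] 354
flux_bottle top 0.63 [305.6 219.  317.9 230.7] [0.435 0.1  ] 149
flux_tub side 0.93 [366.  149.2 384.5 174.9] [ 0.358 -0.164] 386
flux_tub side 0.88 [346. 179. 368. 208.] [ 0.395 -0.024] 489
flux_tub side 0.66 [328.2 158.9 348.5 181.1] [ 0.452 -0.111] 383
flux_tub top 0.74 [375.1 207.2 398.4 231. ] [ 0.451 -0.082] 393
flux_tub top 0.64 [394.9 247.3 417.8 268.1] [ 0.359 -0.127] 387
screw_tin side 0.76 [310.3 138.1 333.2 154.8] [ 0.51 -0.21] 391
screw_tin top 0.71 [414.3 187.  440.6 211.4] [ 0.502 -0.183] 605
stand_a side 0.75 [260.4 161.2 281.9 178.5] [ 0.625 -0.08 ] 297
stand_a side 0.71 [236.6 195.5 279.2 222.4] [0.622 0.075] 898
stand_a side 0.7 [235.4 247.  255.8 265.4] [0.612 0.228] 335
stand_a side 0.58 [274.  130.2 295.7 145.5] [ 0.62  -0.234] 334
stand_a top 0.69 [424.1 139.6 455.3 167.7] [ 0.619 -0.219] 714
stand_a top 0.67 [373.9 142.9 395.1 166. ] [ 0.616 -0.079] 446
stand_a top 0.56 [302.4 136.1 336.2 174.7] [0.612 0.085] 1087
stand_a top 0.49 [253.9 148.2 274.6 166.2] [0.606 0.223] 269
charger_brick side 0.59 [312.7 178.  333.1 198.8] [ 0.481 -0.028] 331
charger_brick top 0.72 [347.1 194.3 367.3 219.7] [ 0.481 -0.01 ] 228
eraser side 0.55 [308.5 291.2 331.8 308.5] [0.437 0.317] 245
eraser side 0.19 [331.8 158.6 352.4 180.7] [ 0.442 -0.114] 430
eraser top 0.58 [215.2 216.6 225.1 235.5] [0.43  0.324] 178
eraser top 0.46 [302.8 139.2 338.4 172.2] [0.611 0.081] 1013
```

```bash
cat > loc.py <<'E'
from workcell import viewer
from h import *
import sys
tag=sys.argv[1]
P={n:viewer.grab_frame(n) for n in('side','top')}
G={'wax_stick':(.486,.134,0),'flux_bottle':(.437,.085,0),'flux_tub':(.455,-.095,0),'screw_tin':(.505,-.19,0),
'stand_a':(.61,.226,0),'stand_d':(.617,.08,0),'stand_b':(.62,-.08,0),'stand_c':(.62,-.226,0)}
out={}
for name,g in G.items():
    obs=[]
    for n in P:
        best=None
        e=hullbb(P[n],name,g)
        for d in viewer.outline_of(name,P[n]):
            ys,xs=np.nonzero(d['mask']); b=np.array([xs.min(),ys.min(),xs.max()+1,ys.max()+1])-.5
            dd=np.abs(b-e).mean()
            if dd<12 and (best is None or dd<best[0]): best=(dd,b)
        if best: obs.append((P[n],best[1]))
        else: print('miss',name,n)
    x,r=fit(name,obs,np.array(g,float)); out[name]=x
    print(name,len(obs),x.round(4),r.round(1))
S=5
for n in P:
    for grp,nm in (('things',list(G)[:4]),('stands',list(G)[4:])):
        tiles=[]
        for k in nm:
            z=.0026 if grp=='things' else 0
            x=np.array([*out[k][:2],z])
            q=sil(P[n],k,x); c=q.mean(0).astype(int)
            M=np.array([[S,0,(-c[0]+25+.5)*S-.5],[0,S,(-c[1]+25+.5)*S-.5]],float)
            im=cv2.warpAffine(P[n]['pixels'],M,(50*S,50*S),flags=cv2.INTER_NEAREST)
            for ring in np.split(q,len(q)//72):
                cv2.polylines(im,[np.round((ring+ .5-c+25)*S*16).astype(np.int32)],True,(0,255,0),1,cv2.LINE_AA,4)
            cv2.putText(im,k,(3,12),0,.4,(255,255,255),1); tiles.append(im)
        T=np.vstack([np.hstack(tiles[:2]),np.hstack(tiles[2:])])
        cv2.imwrite(f'pics/{tag}_{n}_{grp}.png',T)
E
python3 loc.py l1
```

```text
wax_stick 2 [0.4771 0.1731 0.0041] [ 0.7 -0.4  0.3  0.8 -0.4 -0.8  0.6 -0.3]
flux_bottle 2 [0.4335 0.0976 0.0031] [ 0.3 -0.7  1.   1.9 -0.5 -0.7  0.7 -0.6]
flux_tub 2 [ 0.4434 -0.0775  0.0059] [ 0.6 -0.   0.4  0.4 -0.6 -2.   0.8  0. ]
screw_tin 2 [ 0.5025 -0.1827  0.0022] [-0.  -0.6  0.7  1.2  0.1 -0.8  0.   0.1]
stand_a 2 [0.6139 0.2215 0.002 ] [ 0.2  0.4  1.  -0.  -0.8 -1.   1.  -0.4]
miss stand_d top
stand_d 1 [ 0.6195  0.0701 -0.0079] [ 0.1 -0.1 -0.1  0.1]
stand_b 2 [ 0.6179 -0.0749  0.0027] [-0.4 -0.1  0.8  0.4 -1.  -1.5  1.5  0.6]
stand_c 2 [ 0.6215 -0.2165  0.0007] [ 0.6 -0.   0.2  0.3  0.1 -0.7 -0.1 -0.1]
```

View pics/l1_top_things.png

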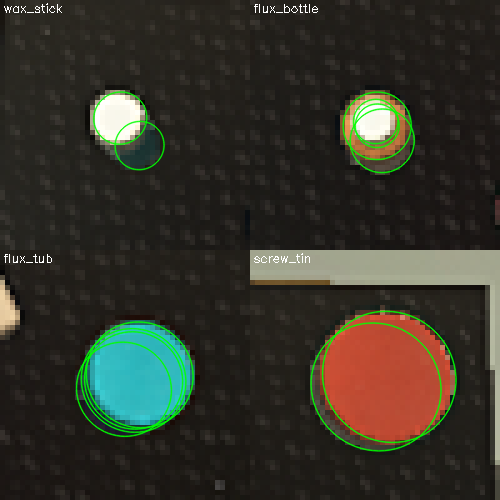

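View pics/l1_side_things.png

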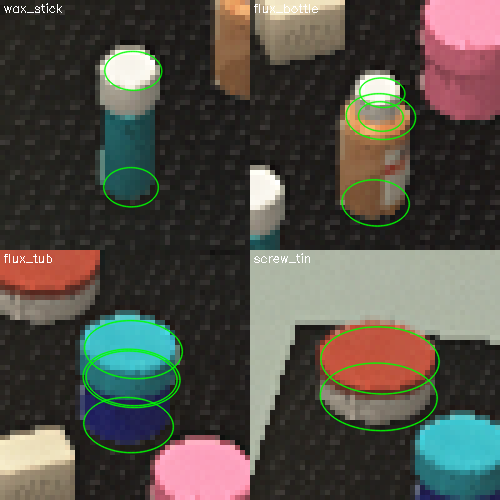

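View pics/l1_top_stands.png

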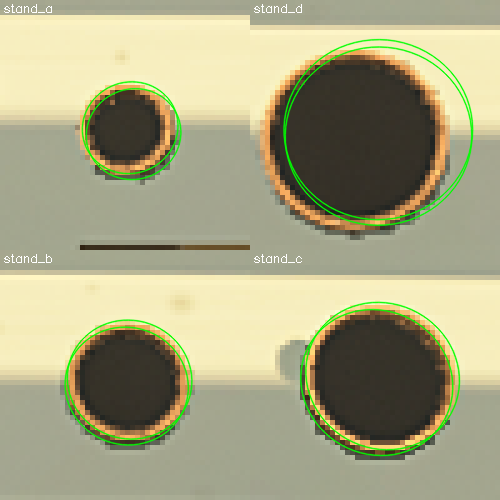

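View pics/l1_side_stands.png

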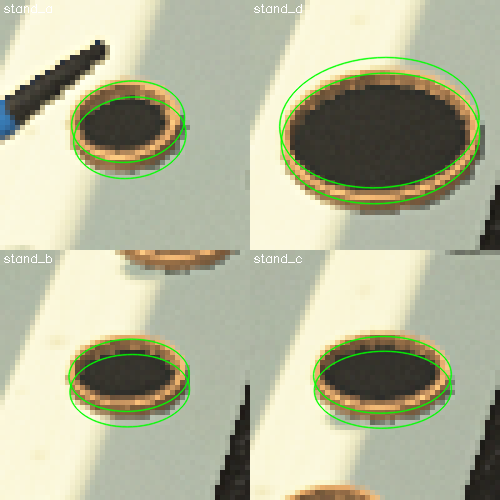

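```bash
cat > m.py <<'E'
from workcell import viewer
from h import *
P={n:viewer.grab_frame(n) for n in('side','top')}
for n in P:
    R=cv2.Rodrigues(P[n]['rvec'])[0]; print(n,'cam at',(-R.T@P[n]['tvec']).round(3))
def blob(n,box,f):
    l,t,r,b=box; c=P[n]['pixels'][t:b,l:r].astype(int); hsv=cv2.cvtColor(P[n]['pixels'][t:b,l:r],cv2.COLOR_BGR2HSV).astype(int)
    m=f(c,hsv).astype(np.uint8); k,L,st,ce=cv2.connectedComponentsWithStats(m)
    i=1+np.argmax(st[1:,4]); return ce[i]+[l,t],st[i]
def tri(a,b):
    uv=[];Ms=[]
    for n,q in(('side',a),('top',b)):
        p=P[n]; uv.append(cv2.undistortPoints(np.array([[q]],float),K(p),p['distortion'])[0,0])
        Ms.append(np.c_[cv2.Rodrigues(p['rvec'])[0],p['tvec']])
    X=cv2.triangulatePoints(Ms[0],Ms[1],uv[0],uv[1]).ravel(); return X[:3]/X[3]
white=lambda c,h:(h[...,1]<25)&(h[...,2]>225)
red=lambda c,h:((h[...,0]<8)|(h[...,0]>172))&(h[...,1]>130)&(h[...,2]>150)
cyan=lambda c,h:(abs(h[...,0]-93)<8)&(h[...,1]>120)&(h[...,2]>160)
dark=lambda c,h:(h[...,2]<75)
pink=lambda c,h:(abs(h[...,0]-168)<10)&(h[...,1]>60)&(h[...,2]>200)
yel=lambda c,h:(abs(h[...,0]-28)<5)&(h[...,1]>150)&(h[...,2]>200)
bei=lambda c,h:(abs(h[...,0]-17)<12)&(h[...,1]<110)&(h[...,2]>190)
J=[('wax_stick',white,.0726,(300,212,325,235),(270,195,290,212)),('flux_bottle',white,.0696,(326,194,345,212),(303,214,322,234)),
('flux_tub',cyan,.0506,(325,150,356,185),(372,204,403,235)),('screw_tin',red,.0266,(305,132,340,160),(410,180,448,214)),
('stand_a',dark,.003,(236,242,256,262),(250,142,280,166)),('stand_d',dark,.003,(236,192,284,224),(298,132,345,175)),
('stand_b',dark,.003,(258,158,288,182),(368,138,400,167)),('stand_c',dark,.003,(268,127,299,150),(420,135,458,168)),
('pink',pink,.0506,(342,176,372,196),(334,226,362,254)),('yellow',yel,.0506,(362,146,390,164),(392,244,422,272)),('brick',bei,.0346,(310,175,332,190),(345,192,370,218))]
for nm,f,z,bs,bt in J:
    a,sa=blob('side',bs,f); b,sb=blob('top',bt,f); p3=tri(a,b)
    print(nm,a.round(1),sa[4],b.round(1),sb[4],'tri',p3.round(4),'| side@z',ray(P['side'],a,z)[:2].round(4),'top@z',ray(P['top'],b,z)[:2].round(4))
E
python3 m.py
```

```text
side cam at [0.364 0.94  0.797]
top cam at [0.319 0.057 0.886]
wax_stick [311.2 221.1] 61 [277.9 202.2] 62 tri [0.4777 0.1741 0.0742] | side@z [0.4792 0.1722] top@z [0.4767 0.1744]
flux_bottle [336.  201.3] 34 [311.  221.7] 41 tri [0.4342 0.0986 0.0719] | side@z [0.4356 0.0957] top@z [0.4334 0.0987]
flux_tub [340.4 161.3] 157 [388.5 219.3] 308 tri [ 0.4442 -0.0775  0.053 ] | side@z [ 0.4455 -0.0811] top@z [ 0.4435 -0.0778]
screw_tin [322.9 143.9] 241 [429.7 196.9] 527 tri [ 0.5026 -0.1807  0.0289] | side@z [ 0.5041 -0.1845] top@z [ 0.5019 -0.1813]
stand_a [244.2 251.3] 124 [263.7 153. ] 151 tri [0.6145 0.2235 0.0095] | side@z [0.6173 0.2174] top@z [0.616  0.2247]
stand_d [259.3 208.1] 553 [320.3 153.4] 802 tri [0.6153 0.082  0.009 ] | side@z [0.6188 0.0749] top@z [0.6158 0.0821]
stand_b [272.8 168.2] 127 [383.  152.7] 300 tri [ 0.6176 -0.074   0.0106] | side@z [ 0.6213 -0.0843] top@z [ 0.619  -0.0751]
stand_c [282.6 138.2] 178 [439.2 152.5] 495 tri [ 0.6203 -0.2142  0.0111] | side@z [ 0.6248 -0.2269] top@z [ 0.6213 -0.2166]
pink [355.3 187.1] 210 [347.3 239.5] 339 tri [0.3975 0.0166 0.0518] | side@z [0.3989 0.0149] top@z [0.3962 0.0166]
yellow [376.1 155.6] 156 [407.6 257.8] 334 tri [ 0.3573 -0.119   0.0525] | side@z [ 0.3585 -0.122 ] top@z [ 0.3561 -0.1194]
brick [320.6 182.8] 110 [356.1 203.9] 169 tri [ 0.4828 -0.0048  0.0359] | side@z [ 0.4844 -0.0067] top@z [ 0.4817 -0.0048]
```

```bash
cat > to.py <<'E'
import sys, numpy as np
from workcell import bot
from scipy.spatial.transform import Rotation as R
s=bot.observe(); x,y,z,yaw=map(float,sys.argv[1:5])
R0=R.from_euler('xyz',s['tool_rot']); R1=R.from_euler('xyz',[np.pi,0,np.radians(yaw)])
print('t mm',(R0.inv().apply(np.array([x,y,z])-s['position'])*1000).round(1),'r deg',np.degrees((R0.inv()*R1).as_rotvec()).round(1))
print('pos',s['position'].round(4),'rpy',s['tool_rot'].round(3),'w',round(s['grip_width'],4),'F',s['force'].round(1),'t',s['clock'],'q',s['qpos'].round(2))
E
python3 to.py .478 .1735 .13 90
```

```text
t mm [-394.1 -303.7  101.3] r deg [-0.   0.  70.8]
pos [0.206  0.5901 0.2313] rpy [-3.142  0.     2.806] w 0.0854 F [-0.5  0.1 -0.2] t 1.9 q [-1.31  0.52 -0.04  1.6   0.02  1.02 -0.11]
```

```bash
python3 -m creep '[{"tx":-394,"ty":-304,"tz":101,"rz":70.8,"hand":-0.6},{"tx":-394,"ty":-304,"tz":101,"rz":70.8,"hand":-0.6},{"tx":-394,"ty":-304,"tz":101,"rz":70.8,"hand":-0.6},{"tx":-394,"ty":-304,"tz":101,"rz":70.8,"hand":-0.6},{"tx":-394,"ty":-304,"tz":101,"rz":70.8,"hand":-0.6},{"tx":-394,"ty":-304,"tz":101,"rz":70.8,"hand":-0.6},{"tx":-394,"ty":-304,"tz":101,"rz":70.8,"hand":-0.6},{"tx":-394,"ty":-304,"tz":101,"rz":70.8,"hand":-0.6}]' 30; python3 to.py .478 .1735 .13 90
```

```text
t mm [-394.1 -303.7  101.3] r deg [-0.   0.  70.8]
pos [0.206  0.5901 0.2313] rpy [-3.142  0.     2.806] w 0.0854 F [-0.5  0.1 -0.2] t 1.9 q [-1.31  0.52 -0.04  1.6   0.02  1.02 -0.11]schema error: expected keys rx, ry, rz, tx, ty, tz, hand
```

```bash
python3 -m creep '[{"rx":0,"ry":0,"rz":70.8,"tx":-394,"ty":-304,"tz":101,"hand":-0.6},{"rx":0,"ry":0,"rz":70.8,"tx":-394,"ty":-304,"tz":101,"hand":-0.6},{"rx":0,"ry":0,"rz":70.8,"tx":-394,"ty":-304,"tz":101,"hand":-0.6},{"rx":0,"ry":0,"rz":70.8,"tx":-394,"ty":-304,"tz":101,"hand":-0.6},{"rx":0,"ry":0,"rz":70.8,"tx":-394,"ty":-304,"tz":101,"hand":-0.6},{"rx":0,"ry":0,"rz":70.8,"tx":-394,"ty":-304,"tz":101,"hand":-0.6},{"rx":0,"ry":0,"rz":70.8,"tx":-394,"ty":-304,"tz":101,"hand":-0.6},{"rx":0,"ry":0,"rz":70.8,"tx":-394,"ty":-304,"tz":101,"hand":-0.6}]' 30; python3 to.py .478 .1735 .13 90
```

```text
clock: 2.7
position: [0.4209, 0.2601, 0.1517]
tool_rot: [3.141, -0.0, 1.6]
force: [1.1, 1.7, 0.1]
grip_width: 0.068
t mm [-88.3  54.5  21.7] r deg [ 0.  -0.   1.7]
pos [0.4209 0.2601 0.1517] rpy [ 3.141 -0.     1.6  ] w 0.068 F [1.1 1.7 0.1] t 2.7 q [-0.9   0.45  0.29  2.03 -0.2   0.69 -0.45]
```

```bash
python3 -m creep '[{"rx":0,"ry":0,"rz":0,"tx":0,"ty":0,"tz":0,"hand":-0.6},{"rx":0,"ry":0,"rz":0,"tx":0,"ty":0,"tz":0,"hand":-0.6}]'; python3 to.py .478 .1735 .13 90
```

```text
clock: 2.9
position: [0.4205, 0.2609, 0.1517]
tool_rot: [-3.141, 0.0, 1.604]
force: [-0.4, 0.0, 0.3]
grip_width: 0.0685
t mm [-89.3  54.5  21.7] r deg [-0.   0.   1.9]
pos [0.4205 0.2609 0.1517] rpy [-3.141  0.     1.604] w 0.0685 F [-0.4  0.   0.3] t 2.9 q [-0.9   0.45  0.29  2.02 -0.19  0.7  -0.45]
```

```bash
python3 -m creep '[{"rx":0,"ry":0,"rz":1.9,"tx":-89.3,"ty":54.5,"tz":25,"hand":-0.5},{"rx":0,"ry":0,"rz":1.9,"tx":-89.3,"ty":54.5,"tz":25,"hand":-0.5},{"rx":0,"ry":0,"rz":1.9,"tx":-89.3,"ty":54.5,"tz":25,"hand":-0.5},{"rx":0,"ry":0,"rz":1.9,"tx":-89.3,"ty":54.5,"tz":25,"hand":-0.5},{"rx":0,"ry":0,"rz":1.9,"tx":-89.3,"ty":54.5,"tz":25,"hand":-0.5}]'; python3 to.py .478 .1735 .034 90
python3 - <<'E'
from workcell import viewer
import cv2
p=viewer.grab_frame('side'); cv2.imwrite('pics/s1.png',p['pixels'])
E
```

```text
clock: 3.4
position: [0.4771, 0.176, 0.1269]
tool_rot: [-3.141, -0.001, 1.575]
force: [0.6, 0.4, -0.2]
grip_width: 0.0639
t mm [-2.6  0.9 92.9] r deg [-0.  -0.   0.2]
pos [0.4771 0.176  0.1269] rpy [-3.141e+00 -1.000e-03  1.575e+00] w 0.0639 F [ 0.6  0.4 -0.2] t 3.4 q [-0.68  0.51  0.28  2.01 -0.22  0.66 -0.25]
```

View pics/s1.png

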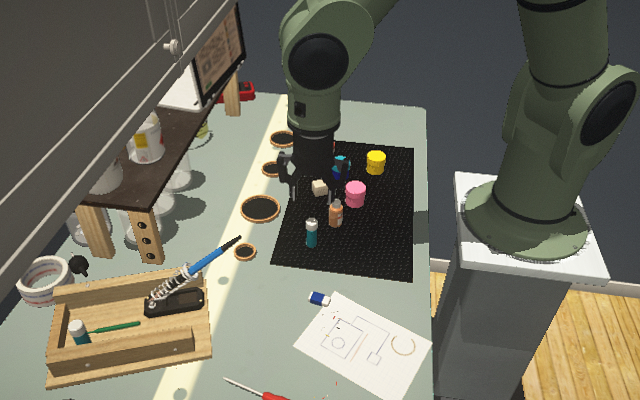

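```bash
python3 -m creep '[{"rx":0,"ry":0,"rz":0.2,"tx":-2,"ty":0.9,"tz":45,"hand":-0.4},{"rx":0,"ry":0,"rz":0.2,"tx":-2,"ty":0.9,"tz":75,"hand":-0.4},{"rx":0,"ry":0,"rz":0.2,"tx":-2,"ty":0.9,"tz":93,"hand":-0.4},{"rx":0,"ry":0,"rz":0.2,"tx":-2,"ty":0.9,"tz":93,"hand":-0.4},{"rx":0,"ry":0,"rz":0.2,"tx":-2,"ty":0.9,"tz":93,"hand":0},{"rx":0,"ry":0,"rz":0.2,"tx":-2,"ty":0.9,"tz":93,"hand":0.2}]' 30; python3 to.py .478 .1735 .034 90
python3 - <<'E'
from workcell import viewer
import cv2
p=viewer.grab_frame('side'); c=p['pixels'][150:280,230:400]; cv2.imwrite('pics/s2.png',cv2.resize(c,None,fx=4,fy=4,interpolation=2))
E
```

```text
clock: 4.05
position: [0.479, 0.1733, 0.035]
tool_rot: [3.14, -0.001, 1.57]
force: [0.3, -0.0, -0.0]
grip_width: 0.0345
t mm [ 0.2 -1.   1. ] r deg [ 0.1 -0.1 -0. ]
pos [0.479  0.1733 0.035 ] rpy [ 3.14e+00 -1.00e-03  1.57e+00] w 0.0345 F [ 0.3 -0.  -0. ] t 4.05 q [-0.61  0.67  0.2   2.04 -0.29  0.45 -0.19]
```

View pics/s2.png

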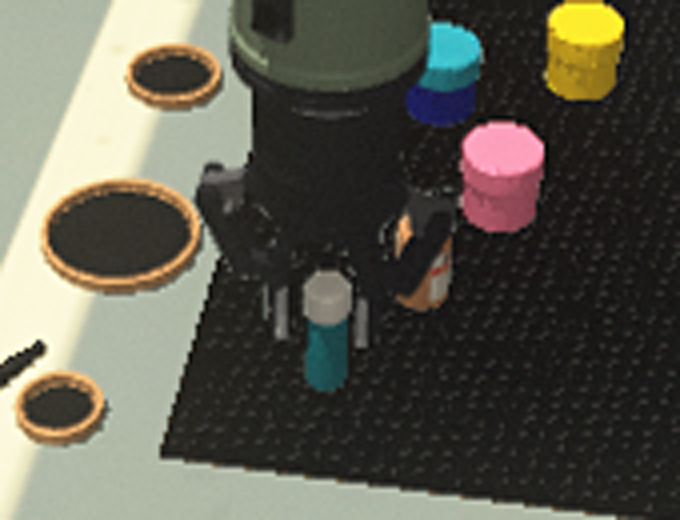

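```bash
python3 -m creep '[{"rx":0,"ry":0,"rz":0,"tx":0,"ty":0,"tz":0,"hand":0.4},{"rx":0,"ry":0,"rz":0,"tx":0,"ty":0,"tz":0,"hand":0.6},{"rx":0,"ry":0,"rz":0,"tx":0,"ty":0,"tz":0,"hand":0.8},{"rx":0,"ry":0,"rz":0,"tx":0,"ty":0,"tz":0,"hand":1},{"rx":0,"ry":0,"rz":0,"tx":0,"ty":0,"tz":0,"hand":1},{"rx":0,"ry":0,"rz":0,"tx":0,"ty":0,"tz":-20,"hand":1},{"rx":0,"ry":0,"rz":0,"tx":0,"ty":0,"tz":-40,"hand":1},{"rx":0,"ry":0,"rz":0,"tx":0,"ty":0,"tz":-40,"hand":1}]' 30; python3 to.py .6145 .223 .075 90
python3 - <<'E'
from workcell import viewer
import cv2
p=viewer.grab_frame('side'); c=p['pixels'][150:280,230:400]; cv2.imwrite('pics/s3.png',cv2.resize(c,None,fx=4,fy=4,interpolation=2))
E
```

```text
clock: 4.9
position: [0.4797, 0.1728, 0.076]
tool_rot: [3.139, -0.002, 1.569]
force: [-0.4, -0.5, -2.0]
grip_width: 0.0235
t mm [ 50.5 134.7   1.5] r deg [ 0.2 -0.1 -0.1]
pos [0.4797 0.1728 0.076 ] rpy [ 3.139e+00 -2.000e-03  1.569e+00] w 0.0235 F [-0.4 -0.5 -2. ] t 4.9 q [-0.64  0.59  0.24  2.03 -0.27  0.54 -0.21]
```

View pics/s3.png

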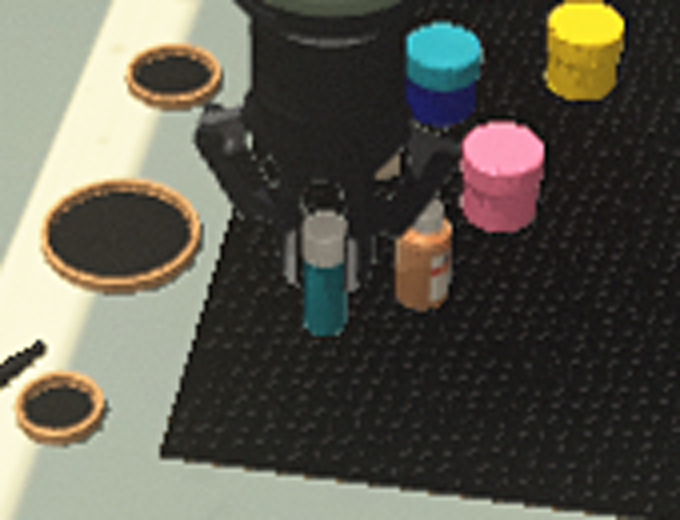

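```bash
python3 - <<'E'
from workcell import viewer
import cv2
from h import *
p=viewer.grab_frame('top'); c=p['pixels'][30:180,130:290]; cv2.imwrite('pics/t3.png',cv2.resize(c,None,fx=4,fy=4,interpolation=2))
s=viewer.grab_frame('side')
# epipolar: side iron tip (240,237) at several heights projected into top
for z in (.02,.05,.1,.15,.2): 
    X=ray(s,(240,237),z); print(z,X.round(3),proj(p,X).round(0))
E
```

```text
0.02 [0.632 0.193 0.02 ] [[275. 145.]]
0.05 [0.622 0.222 0.05 ] [[262. 144.]]
0.1 [0.604 0.27  0.1  ] [[236. 144.]]
0.15 [0.587 0.318 0.15 ] [[207. 143.]]
0.2 [0.57  0.366 0.2  ] [[175. 143.]]
```

View pics/t3.png

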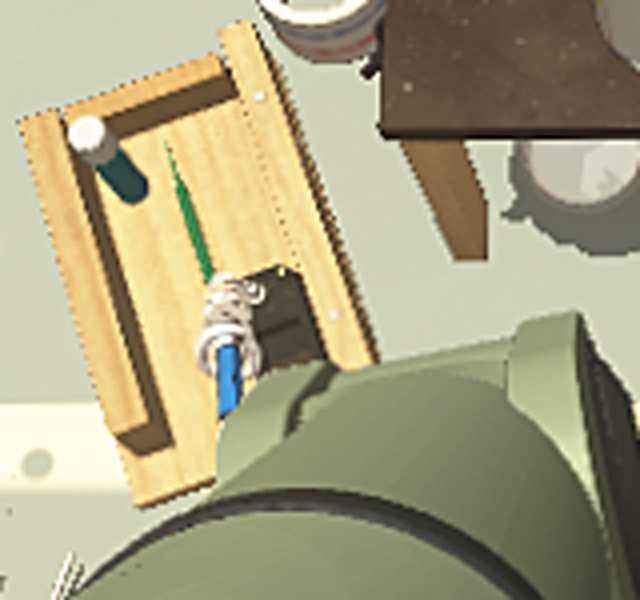

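```bash
python3 -m creep '[{"rx":0,"ry":0,"rz":0,"tx":10,"ty":30,"tz":0,"hand":1},{"rx":0,"ry":0,"rz":0,"tx":25,"ty":70,"tz":0,"hand":1},{"rx":0,"ry":0,"rz":0,"tx":42,"ty":110,"tz":1,"hand":1},{"rx":0,"ry":0,"rz":0,"tx":50,"ty":130,"tz":1,"hand":1},{"rx":0,"ry":0,"rz":0,"tx":50.5,"ty":134.7,"tz":1,"hand":1},{"rx":0,"ry":0,"rz":0,"tx":50.5,"ty":134.7,"tz":1,"hand":1}]' 30; python3 to.py .6145 .223 .036 90
python3 - <<'E'
from workcell import viewer
import cv2
p=viewer.grab_frame('side'); cv2.imwrite('pics/s4f.png',p['pixels']); c=p['pixels'][170:290,170:330]; cv2.imwrite('pics/s4.png',cv2.resize(c,None,fx=4,fy=4,interpolation=2))
p=viewer.grab_frame('top'); cv2.imwrite('pics/t4f.png',p['pixels'])
E
```

```text
clock: 5.65
position: [0.613, 0.2221, 0.0715]
tool_rot: [-3.14, 0.001, 1.569]
force: [0.2, -0.4, -0.4]
grip_width: 0.0233
t mm [ 0.9  1.5 35.5] r deg [-0.1  0.1 -0.1]
pos [0.613  0.2221 0.0715] rpy [-3.140e+00  1.000e-03  1.569e+00] w 0.0233 F [ 0.2 -0.4 -0.4] t 5.65 q [-0.6   0.77  0.26  1.65 -0.26  0.76 -0.23]
```

View pics/s4.png

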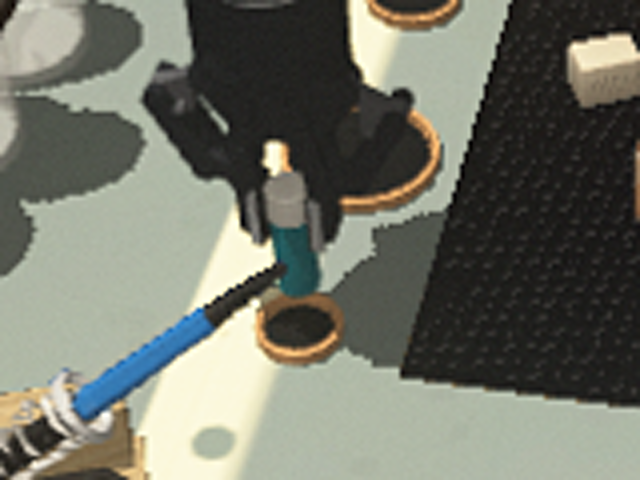

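View pics/s4f.png

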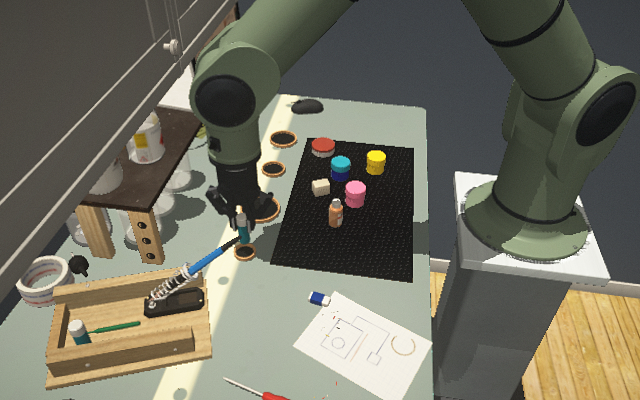

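View pics/t4f.png

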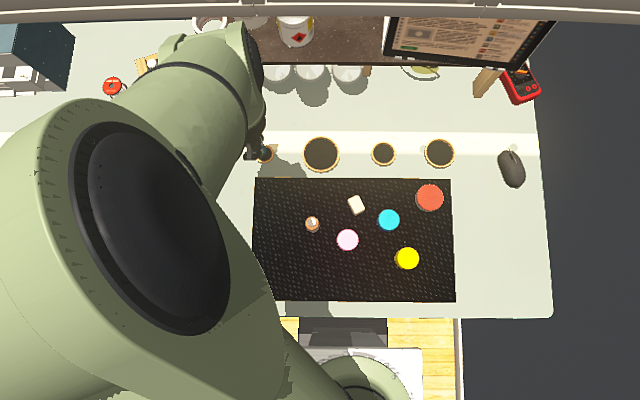

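```bash
python3 - <<'E'
from workcell import viewer
from h import *
p=viewer.grab_frame('side')
c=p['pixels'].copy()
S=4;M=np.array([[S,0,-170*S],[0,S,-170*S]],float)
im=cv2.warpAffine(c,M,(640,480))
for k,x in(('wax_stick',(.613,.2225,.039)),('stand_a',(.6145,.223,0))):
    for r in np.split(sil(p,k,np.array(x)),2): cv2.polylines(im,[np.round((r-170+.5)*S).astype(np.int32)],True,(0,255,0),1)
cv2.imwrite('pics/s5.png',im)
E
```

```text
(no output)
```

View pics/s5.png

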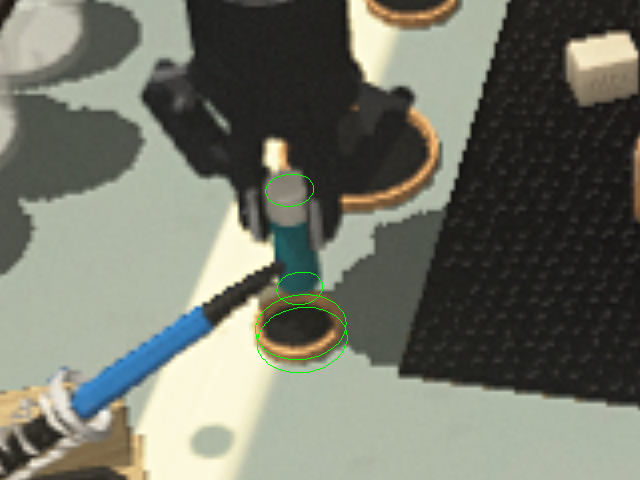

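```bash
python3 -m creep '[{"rx":0,"ry":0,"rz":0,"tx":0.9,"ty":1.5,"tz":20,"hand":1},{"rx":0,"ry":0,"rz":0,"tx":0.9,"ty":1.5,"tz":30,"hand":1},{"rx":0,"ry":0,"rz":0,"tx":0.9,"ty":1.5,"tz":34,"hand":1},{"rx":0,"ry":0,"rz":0,"tx":0.9,"ty":1.5,"tz":35.5,"hand":1},{"rx":0,"ry":0,"rz":0,"tx":0.9,"ty":1.5,"tz":36,"hand":1},{"rx":0,"ry":0,"rz":0,"tx":0.9,"ty":1.5,"tz":36,"hand":1}]'; python3 to.py .6145 .223 .035 90
```

```text
clock: 6.4
position: [0.615, 0.2235, 0.0372]
tool_rot: [3.141, -0.0, 1.569]
force: [0.6, -0.5, -0.7]
grip_width: 0.0232
t mm [-0.5 -0.5  2.2] r deg [ 0.  -0.  -0.1]
pos [0.615  0.2235 0.0372] rpy [ 3.141 -0.     1.569] w 0.0232 F [ 0.6 -0.5 -0.7] t 6.4 q [-0.59  0.82  0.24  1.65 -0.27  0.7  -0.22]
```

```bash
python3 -m creep '[{"rx":0,"ry":0,"rz":0,"tx":0,"ty":0,"tz":1,"hand":1},{"rx":0,"ry":0,"rz":0,"tx":0,"ty":0,"tz":1,"hand":1}]'; python3 -m creep '[{"rx":0,"ry":0,"rz":0,"tx":0,"ty":0,"tz":1,"hand":1},{"rx":0,"ry":0,"rz":0,"tx":0,"ty":0,"tz":1,"hand":1}]'
```

```text
clock: 6.6
position: [0.6149, 0.2236, 0.0359]
tool_rot: [3.141, -0.0, 1.569]
force: [-0.8, -0.7, 0.3]
grip_width: 0.0235
clock: 6.8
position: [0.6151, 0.2236, 0.0351]
tool_rot: [3.141, -0.0, 1.569]
force: [-2.0, -0.4, 4.5]
grip_width: 0.0237
```

```bash
python3 -m creep '[{"rx":0,"ry":0,"rz":0,"tx":0,"ty":0,"tz":0,"hand":0.35},{"rx":0,"ry":0,"rz":0,"tx":0,"ty":0,"tz":0,"hand":0.2},{"rx":0,"ry":0,"rz":0,"tx":0,"ty":0,"tz":0,"hand":0},{"rx":0,"ry":0,"rz":0,"tx":0,"ty":0,"tz":0,"hand":-0.2},{"rx":0,"ry":0,"rz":0,"tx":0,"ty":0,"tz":-30,"hand":-0.3},{"rx":0,"ry":0,"rz":0,"tx":0,"ty":0,"tz":-70,"hand":-0.3},{"rx":0,"ry":0,"rz":0,"tx":-30,"ty":-50,"tz":-80,"hand":-0.3},{"rx":0,"ry":0,"rz":0,"tx":-60,"ty":-90,"tz":-80,"hand":-0.3}]'; python3 to.py .4345 .0975 .11 90
python3 - <<'E'
from workcell import viewer
import cv2
p=viewer.grab_frame('side'); c=p['pixels'][130:290,170:380]; cv2.imwrite('pics/s6.png',cv2.resize(c,None,fx=3.5,fy=3.5,interpolation=2))
E
```

```text
clock: 7.6
position: [0.5317, 0.1692, 0.1158]
tool_rot: [3.139, -0.001, 1.57]
force: [0.7, -0.3, -1.0]
grip_width: 0.0555
t mm [-71.8 -97.2   5.4] r deg [ 0.2 -0.1 -0. ]
pos [0.5317 0.1692 0.1158] rpy [ 3.139e+00 -1.000e-03  1.570e+00] w 0.0555 F [ 0.7 -0.3 -1. ] t 7.6 q [-0.61  0.59  0.28  1.89 -0.24  0.69 -0.2 ]
```

View pics/s6.png

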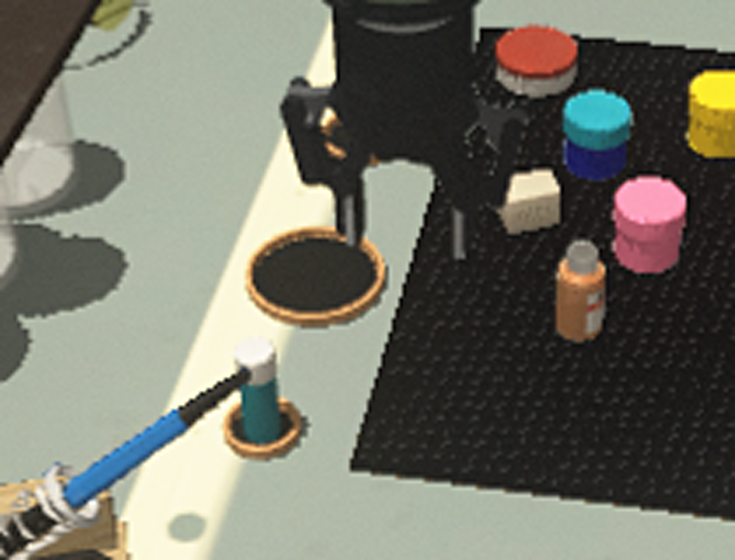

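```bash
python3 -m creep '[{"rx":0,"ry":0,"rz":0,"tx":-35,"ty":-40,"tz":0,"hand":-0.3},{"rx":0,"ry":0,"rz":0,"tx":-65,"ty":-85,"tz":0,"hand":-0.3},{"rx":0,"ry":0,"rz":0,"tx":-70,"ty":-95,"tz":0,"hand":-0.3},{"rx":0,"ry":0,"rz":0,"tx":-70,"ty":-95,"tz":0,"hand":-0.3},{"rx":0,"ry":0,"rz":0,"tx":-70,"ty":-95,"tz":0,"hand":-0.3}]'; python3 to.py .4345 .0975 .024 90
```

```text
clock: 8.15
position: [0.4375, 0.0994, 0.1148]
tool_rot: [3.141, -0.0, 1.569]
force: [0.3, 0.3, -0.4]
grip_width: 0.0555
t mm [-1.9 -3.  90.8] r deg [ 0.1 -0.  -0.1]
pos [0.4375 0.0994 0.1148] rpy [ 3.141 -0.     1.569] w 0.0555 F [ 0.3  0.3 -0.4] t 8.15 q [-0.57  0.45  0.27  2.16 -0.23  0.55 -0.13]
```

```bash
python3 -m creep '[{"rx":0,"ry":0,"rz":0,"tx":-1.9,"ty":-3,"tz":20,"hand":-0.3},{"rx":0,"ry":0,"rz":0,"tx":-1.9,"ty":-3,"tz":55,"hand":-0.3},{"rx":0,"ry":0,"rz":0,"tx":-1.9,"ty":-3,"tz":80,"hand":-0.3},{"rx":0,"ry":0,"rz":0,"tx":-1.9,"ty":-3,"tz":91,"hand":-0.3},{"rx":0,"ry":0,"rz":0,"tx":-1.9,"ty":-3,"tz":91,"hand":-0.3},{"rx":0,"ry":0,"rz":0,"tx":-1.9,"ty":-3,"tz":91,"hand":0}]'; python3 to.py .4345 .0975 .024 90
python3 - <<'E'
from workcell import viewer
import cv2
p=viewer.grab_frame('side'); c=p['pixels'][130:260,260:420]; cv2.imwrite('pics/s7.png',cv2.resize(c,None,fx=4,fy=4,interpolation=2))
E
```

```text
clock: 8.75
position: [0.4345, 0.0973, 0.0241]
tool_rot: [3.141, -0.0, 1.569]
force: [0.2, -0.2, 1.0]
grip_width: 0.0435
t mm [0.2 0.  0.1] r deg [ 0.  -0.  -0.1]
pos [0.4345 0.0973 0.0241] rpy [ 3.141 -0.     1.569] w 0.0435 F [ 0.2 -0.2  1. ] t 8.75 q [-0.48  0.63  0.16  2.21 -0.31  0.32 -0.06]
```

View pics/s7.png

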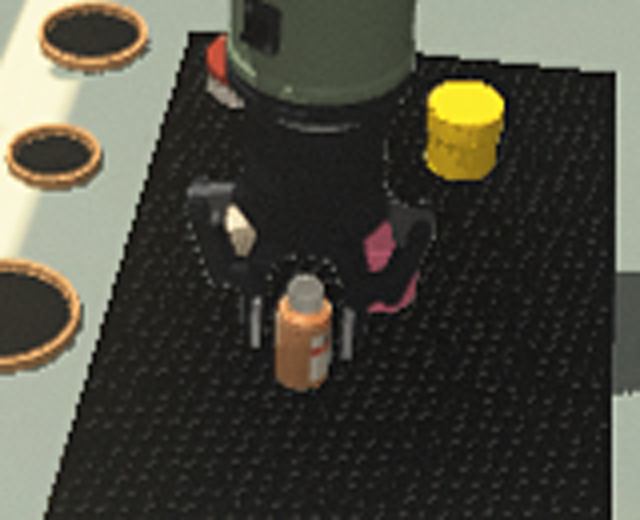

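```bash
python3 -m creep '[{"rx":0,"ry":0,"rz":0,"tx":0,"ty":0,"tz":0,"hand":0.3},{"rx":0,"ry":0,"rz":0,"tx":0,"ty":0,"tz":0,"hand":0.6},{"rx":0,"ry":0,"rz":0,"tx":0,"ty":0,"tz":0,"hand":1},{"rx":0,"ry":0,"rz":0,"tx":0,"ty":0,"tz":0,"hand":1},{"rx":0,"ry":0,"rz":0,"tx":0,"ty":0,"tz":-15,"hand":1},{"rx":0,"ry":0,"rz":0,"tx":0,"ty":0,"tz":-45,"hand":1},{"rx":0,"ry":0,"rz":0,"tx":0,"ty":0,"tz":-70,"hand":1},{"rx":0,"ry":0,"rz":0,"tx":0,"ty":0,"tz":-75,"hand":1}]' 30; python3 to.py .618 -.0745 .1 90
```

```text
clock: 9.6
position: [0.4351, 0.0977, 0.1013]
tool_rot: [3.138, -0.002, 1.569]
force: [-1.0, -0.1, 0.3]
grip_width: 0.0299
t mm [-172.   183.2    1.7] r deg [ 0.2 -0.1 -0.1]
pos [0.4351 0.0977 0.1013] rpy [ 3.138e+00 -2.000e-03  1.569e+00] w 0.0299 F [-1.  -0.1  0.3] t 9.6 q [-0.56  0.48  0.27  2.18 -0.25  0.51 -0.11]
```

```bash
python3 -m creep '[{"rx":0,"ry":0,"rz":0,"tx":-20,"ty":20,"tz":0,"hand":1},{"rx":0,"ry":0,"rz":0,"tx":-50,"ty":53,"tz":0,"hand":1},{"rx":0,"ry":0,"rz":0,"tx":-80,"ty":86,"tz":0,"hand":1},{"rx":0,"ry":0,"rz":0,"tx":-112,"ty":120,"tz":1,"hand":1},{"rx":0,"ry":0,"rz":0,"tx":-143,"ty":153,"tz":1,"hand":1},{"rx":0,"ry":0,"rz":0,"tx":-165,"ty":175,"tz":1,"hand":1},{"rx":0,"ry":0,"rz":0,"tx":-172,"ty":183,"tz":1,"hand":1},{"rx":0,"ry":0,"rz":0,"tx":-172,"ty":183,"tz":1,"hand":1}]' 30; python3 -m creep '[{"rx":0,"ry":0,"rz":0,"tx":0,"ty":0,"tz":0,"hand":1},{"rx":0,"ry":0,"rz":0,"tx":0,"ty":0,"tz":0,"hand":1}]'; python3 to.py .618 -.0745 .04 90
cat > ov.py <<'E'
# ov.py view thing x y z stand x y  out
import sys
from workcell import viewer
from h import *
v,k,x,y,z,st,sx,sy,out=sys.argv[1:]
p=viewer.grab_frame(v); S=4
q=sil(p,st,np.array([float(sx),float(sy),0])); c=(q.mean(0)-[75,65]).astype(int)
im=cv2.warpAffine(p['pixels'],np.array([[S,0,-c[0]*S],[0,S,-c[1]*S]],float),(600,480))
for kk,X in((k,(x,y,z)),(st,(sx,sy,0))):
    s=sil(p,kk,np.array(X,float))
    for r in np.split(s,len(s)//72): cv2.polylines(im,[np.round((r-c+.5)*S).astype(np.int32)],True,(0,255,0),1)
cv2.imwrite('pics/'+out,im)
E
python3 ov.py side flux_bottle .618 -.0745 .079 stand_b .618 -.0745 s8.png
```

```text
clock: 10.4
position: [0.6169, -0.076, 0.0972]
tool_rot: [3.142, 0.0, 1.568]
force: [-0.3, 1.6, -0.4]
grip_width: 0.0302
clock: 10.6
position: [0.616, -0.0737, 0.0975]
tool_rot: [-3.141, -0.001, 1.571]
force: [-0.3, 1.0, 0.1]
grip_width: 0.0306
t mm [-0.9  2.  57.5] r deg [-0. -0. -0.]
pos [ 0.616  -0.0737  0.0975] rpy [-3.141e+00 -1.000e-03  1.571e+00] w 0.0306 F [-0.3  1.   0.1] t 10.6 q [-0.14  0.69  0.25  1.73 -0.23  0.75  0.22]
```

View pics/s8.png

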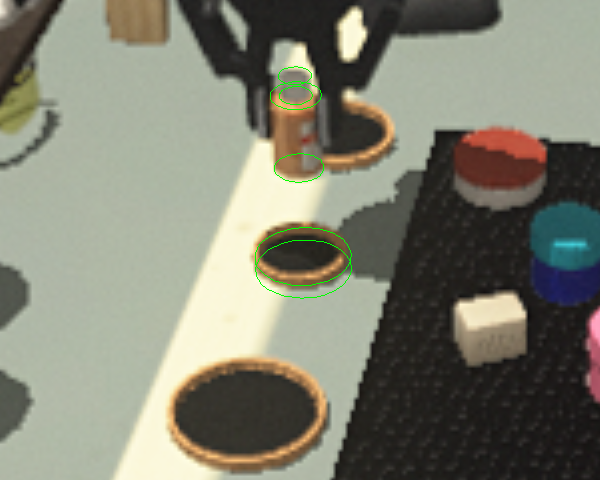

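```bash
python3 -m creep '[{"rx":0,"ry":0,"rz":0,"tx":-0.9,"ty":2,"tz":20,"hand":1},{"rx":0,"ry":0,"rz":0,"tx":-0.9,"ty":2,"tz":45,"hand":1},{"rx":0,"ry":0,"rz":0,"tx":-0.9,"ty":2,"tz":62,"hand":1},{"rx":0,"ry":0,"rz":0,"tx":-0.9,"ty":2,"tz":69,"hand":1},{"rx":0,"ry":0,"rz":0,"tx":-0.9,"ty":2,"tz":71,"hand":1},{"rx":0,"ry":0,"rz":0,"tx":-0.9,"ty":2,"tz":71,"hand":1}]'; python3 -m creep '[{"rx":0,"ry":0,"rz":0,"tx":0,"ty":0,"tz":1,"hand":1},{"rx":0,"ry":0,"rz":0,"tx":0,"ty":0,"tz":1,"hand":1}]'; python3 -m creep '[{"rx":0,"ry":0,"rz":0,"tx":0,"ty":0,"tz":1,"hand":1},{"rx":0,"ry":0,"rz":0,"tx":0,"ty":0,"tz":1,"hand":1}]'
```

```text
clock: 11.25
position: [0.6189, -0.076, 0.027]
tool_rot: [3.141, 0.0, 1.569]
force: [0.3, -0.7, -0.6]
grip_width: 0.0302
clock: 11.45
position: [0.619, -0.076, 0.0262]
tool_rot: [3.141, 0.0, 1.569]
force: [0.3, 0.2, -0.2]
grip_width: 0.0302
clock: 11.65
position: [0.619, -0.076, 0.025]
tool_rot: [3.141, 0.0, 1.569]
force: [-0.7, 0.5, 4.3]
grip_width: 0.0304
```

```bash
python3 ov.py side flux_bottle .618 -.0745 .003 stand_b .618 -.0745 s9.png; python3 to.py .618 -.0745 .0245 90
```

```text
t mm [ 1.5 -1.   0.5] r deg [ 0.  -0.  -0.1]
pos [ 0.619 -0.076  0.025] rpy [ 3.141 -0.     1.569] w 0.0299 F [-0.4  0.   5.8] t 11.7 q [-0.11  0.8   0.21  1.74 -0.26  0.63  0.25]
```

View pics/s9.png

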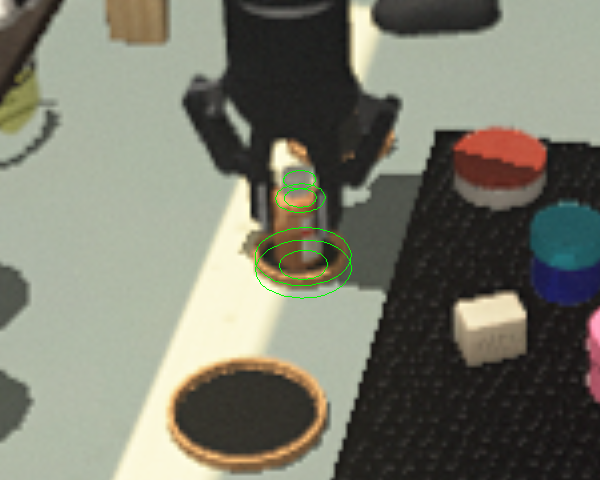

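```bash
python3 -m creep '[{"rx":0,"ry":0,"rz":0,"tx":0,"ty":0,"tz":0,"hand":0.3},{"rx":0,"ry":0,"rz":0,"tx":0,"ty":0,"tz":0,"hand":0.1},{"rx":0,"ry":0,"rz":0,"tx":0,"ty":0,"tz":0,"hand":-0.1},{"rx":0,"ry":0,"rz":0,"tx":0,"ty":0,"tz":0,"hand":-0.3},{"rx":0,"ry":0,"rz":0,"tx":0,"ty":0,"tz":-30,"hand":-0.5},{"rx":0,"ry":0,"rz":0,"tx":0,"ty":0,"tz":-75,"hand":-0.6},{"rx":0,"ry":0,"rz":0,"tx":-1,"ty":-40,"tz":-85,"hand":-0.6},{"rx":0,"ry":0,"rz":0,"tx":-2,"ty":-85,"tz":-85,"hand":-0.6}]'; python3 -m creep '[{"rx":0,"ry":0,"rz":0,"tx":0,"ty":-40,"tz":0,"hand":-0.6},{"rx":0,"ry":0,"rz":0,"tx":0,"ty":-75,"tz":0,"hand":-0.6},{"rx":0,"ry":0,"rz":0,"tx":0,"ty":-88,"tz":0,"hand":-0.6},{"rx":0,"ry":0,"rz":0,"tx":0,"ty":-88,"tz":0,"hand":-0.6},{"rx":0,"ry":0,"rz":0,"tx":0,"ty":-88,"tz":0,"hand":-0.6}]';  python3 to.py .4443 -.079 .026 90
python3 ov.py side flux_bottle .618 -.0745 .003 stand_b .618 -.0745 s10.png
```

```text
clock: 12.5
position: [0.5341, -0.0779, 0.1111]
tool_rot: [3.138, 0.0, 1.57]
force: [0.4, -1.3, -0.3]
grip_width: 0.0682
clock: 13.0
position: [0.4466, -0.0776, 0.1098]
tool_rot: [3.141, 0.0, 1.569]
force: [-0.5, 0.0, 0.2]
grip_width: 0.0682
t mm [-1.4 -2.4 83.8] r deg [ 0.1  0.  -0.1]
pos [ 0.4466 -0.0776  0.1098] rpy [3.141 0.    1.569] w 0.0682 F [-0.5  0.   0.2] t 13.0 q [-0.16  0.47  0.25  2.15 -0.22  0.54  0.26]
```

View pics/s10.png

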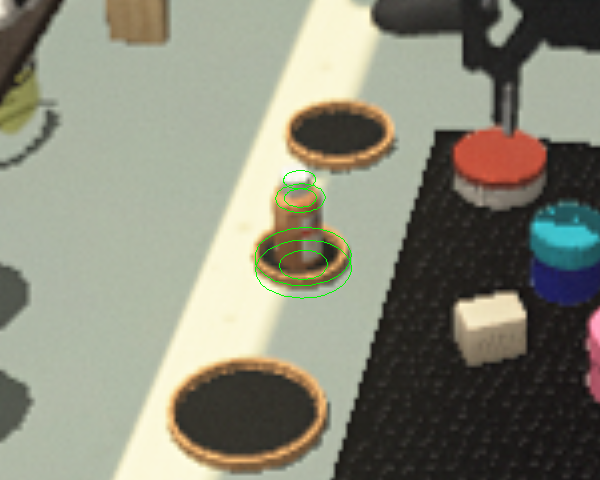

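```bash
python3 -m creep '[{"rx":0,"ry":0,"rz":0,"tx":-1.4,"ty":-2.4,"tz":20,"hand":-0.65},{"rx":0,"ry":0,"rz":0,"tx":-1.4,"ty":-2.4,"tz":45,"hand":-0.65},{"rx":0,"ry":0,"rz":0,"tx":-1.4,"ty":-2.4,"tz":70,"hand":-0.65},{"rx":0,"ry":0,"rz":0,"tx":-1.4,"ty":-2.4,"tz":82,"hand":-0.65},{"rx":0,"ry":0,"rz":0,"tx":-1.4,"ty":-2.4,"tz":83.8,"hand":-0.65},{"rx":0,"ry":0,"rz":0,"tx":-1.4,"ty":-2.4,"tz":83.8,"hand":-0.5}]'; python3 to.py .4443 -.079 .026 90
python3 - <<'E'
from workcell import viewer
import cv2
p=viewer.grab_frame('side'); c=p['pixels'][110:240,260:420]; cv2.imwrite('pics/s11.png',cv2.resize(c,None,fx=4,fy=4,interpolation=2))
E
```

```text
clock: 13.65
position: [0.4436, -0.0792, 0.0259]
tool_rot: [-3.141, 0.0, 1.569]
force: [-0.2, 0.0, 0.5]
grip_width: 0.0638
t mm [ 0.2  0.7 -0.1] r deg [-0.   0.  -0.1]
pos [ 0.4436 -0.0792  0.0259] rpy [-3.141  0.     1.569] w 0.0638 F [-0.2  0.   0.5] t 13.65 q [-0.08  0.63  0.16  2.19 -0.29  0.34  0.32]
```

View pics/s11.png

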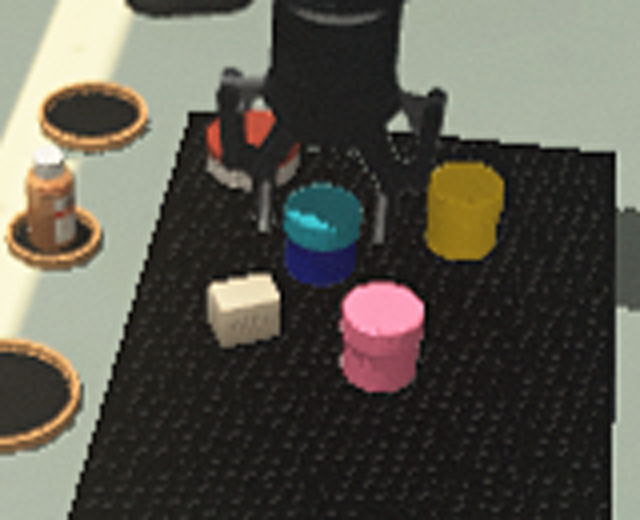

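```bash
python3 -m creep '[{"rx":0,"ry":0,"rz":0,"tx":0,"ty":0.5,"tz":0,"hand":-0.2},{"rx":0,"ry":0,"rz":0,"tx":0,"ty":0.5,"tz":0,"hand":0.2},{"rx":0,"ry":0,"rz":0,"tx":0,"ty":0.5,"tz":0,"hand":1},{"rx":0,"ry":0,"rz":0,"tx":0,"ty":0.5,"tz":0,"hand":1},{"rx":0,"ry":0,"rz":0,"tx":0,"ty":0.5,"tz":-15,"hand":1},{"rx":0,"ry":0,"rz":0,"tx":0,"ty":0.5,"tz":-40,"hand":1},{"rx":0,"ry":0,"rz":0,"tx":0,"ty":0.5,"tz":-60,"hand":1},{"rx":0,"ry":0,"rz":0,"tx":0,"ty":0.5,"tz":-65,"hand":1}]' 40; python3 to.py .6205 -.2155 .09 90
python3 - <<'E'
from workcell import viewer
import cv2
p=viewer.grab_frame('side'); c=p['pixels'][110:240,260:420]; cv2.imwrite('pics/s12.png',cv2.resize(c,None,fx=4,fy=4,interpolation=2))
E
```

```text
clock: 14.5
position: [0.4448, -0.0791, 0.0929]
tool_rot: [3.138, 0.0, 1.569]
force: [-0.2, 0.2, -1.6]
grip_width: 0.0484
t mm [-136.1  175.9    3.5] r deg [ 0.2  0.  -0.1]
pos [ 0.4448 -0.0791  0.0929] rpy [3.138 0.    1.569] w 0.0484 F [-0.2  0.2 -1.6] t 14.5 q [-0.14  0.5   0.24  2.17 -0.24  0.5   0.28]
```

View pics/s12.png

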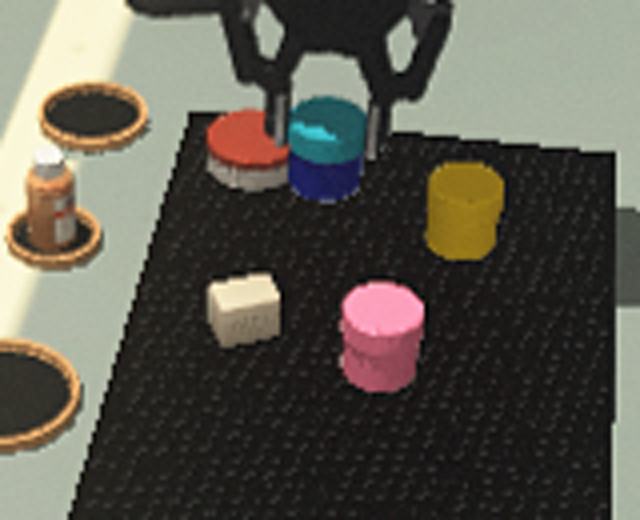

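```bash
python3 -m creep '[{"rx":0,"ry":0,"rz":0,"tx":-15,"ty":20,"tz":0,"hand":1},{"rx":0,"ry":0,"rz":0,"tx":-40,"ty":52,"tz":0,"hand":1},{"rx":0,"ry":0,"rz":0,"tx":-68,"ty":88,"tz":0,"hand":1},{"rx":0,"ry":0,"rz":0,"tx":-95,"ty":124,"tz":0,"hand":1},{"rx":0,"ry":0,"rz":0,"tx":-120,"ty":156,"tz":0,"hand":1},{"rx":0,"ry":0,"rz":0,"tx":-134,"ty":172,"tz":0,"hand":1},{"rx":0,"ry":0,"rz":0,"tx":-136,"ty":176,"tz":0,"hand":1},{"rx":0,"ry":0,"rz":0,"tx":-136,"ty":176,"tz":0,"hand":1}]'; python3 -m creep '[{"rx":0,"ry":0,"rz":0,"tx":0,"ty":0,"tz":0,"hand":1},{"rx":0,"ry":0,"rz":0,"tx":0,"ty":0,"tz":0,"hand":1}]'; python3 to.py .6205 -.2155 .027 90
python3 ov.py side flux_tub .6205 -.2155 .069 stand_c .6205 -.2155 s13.png;python3 ov.py top flux_tub .6205 -.2155 .069 stand_c .6205 -.2155 t13.png
```

```text
clock: 15.35
position: [0.6191, -0.2153, 0.0896]
tool_rot: [-3.14, -0.0, 1.569]
force: [-0.5, 0.4, 0.3]
grip_width: 0.0483
clock: 15.55
position: [0.619, -0.2145, 0.0907]
tool_rot: [-3.141, -0.0, 1.57]
force: [-0.6, -0.7, -1.4]
grip_width: 0.048
t mm [-1.   1.5 63.7] r deg [-0.  -0.  -0.1]
pos [ 0.619  -0.2145  0.0907] rpy [-3.141 -0.     1.57 ] w 0.048 F [-0.6 -0.7 -1.4] t 15.55 q [ 0.09  0.75  0.24  1.63 -0.23  0.79  0.43]
```

View pics/s13.png

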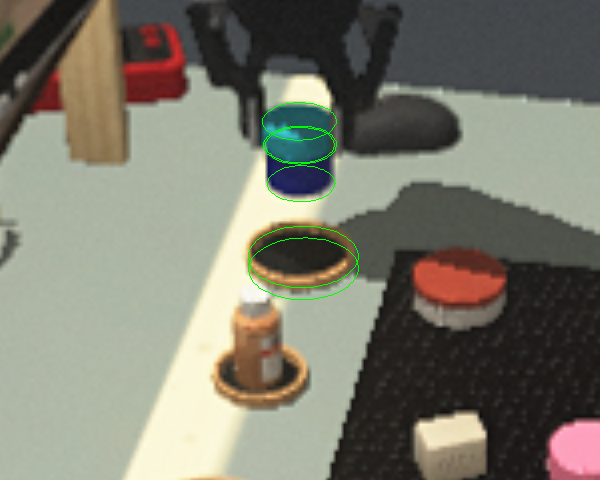

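View pics/t13.png

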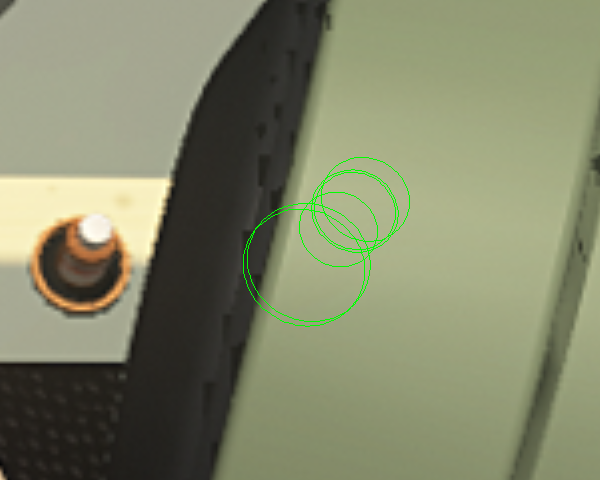

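```bash
python3 -m creep '[{"rx":0,"ry":0,"rz":0,"tx":-1,"ty":1.5,"tz":18,"hand":1},{"rx":0,"ry":0,"rz":0,"tx":-1,"ty":1.5,"tz":38,"hand":1},{"rx":0,"ry":0,"rz":0,"tx":-1,"ty":1.5,"tz":55,"hand":1},{"rx":0,"ry":0,"rz":0,"tx":-1,"ty":1.5,"tz":61,"hand":1},{"rx":0,"ry":0,"rz":0,"tx":-1,"ty":1.5,"tz":62.5,"hand":1},{"rx":0,"ry":0,"rz":0,"tx":-1,"ty":1.5,"tz":62.5,"hand":1}]'; python3 -m creep '[{"rx":0,"ry":0,"rz":0,"tx":0,"ty":0,"tz":1,"hand":1},{"rx":0,"ry":0,"rz":0,"tx":0,"ty":0,"tz":1,"hand":1}]'; python3 -m creep '[{"rx":0,"ry":0,"rz":0,"tx":0,"ty":0,"tz":1,"hand":1},{"rx":0,"ry":0,"rz":0,"tx":0,"ty":0,"tz":1,"hand":1}]'
```

```text
clock: 16.25
position: [0.621, -0.2164, 0.028]
tool_rot: [-3.141, 0.0, 1.569]
force: [-0.5, 0.7, -0.6]
grip_width: 0.0479
clock: 16.45
position: [0.6212, -0.2164, 0.0275]
tool_rot: [3.141, 0.0, 1.569]
force: [-0.5, -0.0, -0.2]
grip_width: 0.0481
clock: 16.65
position: [0.6213, -0.2165, 0.0271]
tool_rot: [3.141, 0.0, 1.569]
force: [-3.4, 1.5, 10.9]
grip_width: 0.048
```

```bash
python3 -m creep '[{"rx":0,"ry":0,"rz":0,"tx":0,"ty":0,"tz":-0.5,"hand":-0.15},{"rx":0,"ry":0,"rz":0,"tx":0,"ty":0,"tz":-0.5,"hand":-0.3},{"rx":0,"ry":0,"rz":0,"tx":0,"ty":0,"tz":-0.5,"hand":-0.5},{"rx":0,"ry":0,"rz":0,"tx":0,"ty":0,"tz":-0.5,"hand":-0.7},{"rx":0,"ry":0,"rz":0,"tx":0,"ty":0,"tz":-30,"hand":-0.8},{"rx":0,"ry":0,"rz":0,"tx":0,"ty":0,"tz":-55,"hand":-1},{"rx":0,"ry":0,"rz":0,"tx":10,"ty":-30,"tz":-60,"hand":-1},{"rx":0,"ry":0,"rz":0,"tx":25,"ty":-75,"tz":-60,"hand":-1}]'; python3 -m creep '[{"rx":0,"ry":0,"rz":0,"tx":10,"ty":-35,"tz":0,"hand":-1},{"rx":0,"ry":0,"rz":0,"tx":10,"ty":-40,"tz":0,"hand":-1},{"rx":0,"ry":0,"rz":0,"tx":10,"ty":-40,"tz":0,"hand":-1},{"rx":0,"ry":0,"rz":0,"tx":10,"ty":-40,"tz":0,"hand":-1}]';  python3 to.py .503 -.182 .009 90
python3 ov.py side flux_tub .6205 -.2155 .003 stand_c .6205 -.2155 s14.png
```

```text
clock: 17.45
position: [0.5469, -0.1915, 0.0871]
tool_rot: [3.138, 0.001, 1.569]
force: [1.2, 0.2, -0.5]
grip_width: 0.0854
clock: 17.85
position: [0.5071, -0.1814, 0.0864]
tool_rot: [3.141, 0.0, 1.569]
force: [-0.9, 0.1, -0.5]
grip_width: 0.0855
t mm [-0.5 -4.2 77.4] r deg [ 0.1  0.  -0.1]
pos [ 0.5071 -0.1814  0.0864] rpy [3.141 0.    1.569] w 0.0855 F [-0.9  0.1 -0.5] t 17.85 q [ 0.07  0.61  0.23  1.95 -0.23  0.6   0.45]
```

View pics/s14.png

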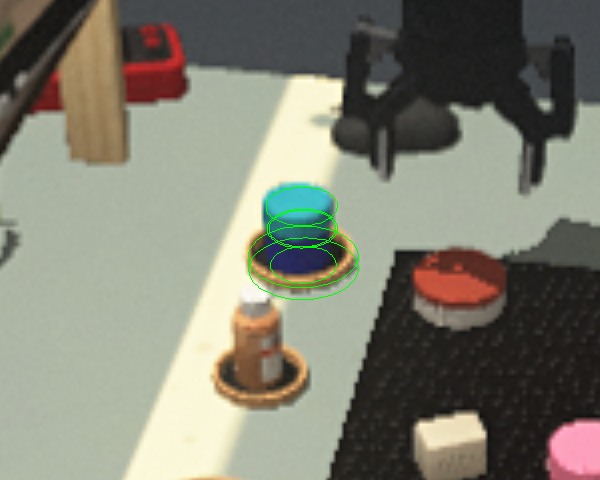

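```bash
python3 -m creep '[{"rx":0,"ry":0,"rz":0,"tx":-0.5,"ty":-4.2,"tz":20,"hand":-1},{"rx":0,"ry":0,"rz":0,"tx":-0.5,"ty":-4.2,"tz":45,"hand":-1},{"rx":0,"ry":0,"rz":0,"tx":-0.5,"ty":-4.2,"tz":65,"hand":-1},{"rx":0,"ry":0,"rz":0,"tx":-0.5,"ty":-4.2,"tz":74,"hand":-1},{"rx":0,"ry":0,"rz":0,"tx":-0.5,"ty":-4.2,"tz":76,"hand":-1},{"rx":0,"ry":0,"rz":0,"tx":-0.5,"ty":-4.2,"tz":76,"hand":-0.85}]'; python3 to.py .503 -.182 .009 90
python3 - <<'E'
from workcell import viewer
import cv2
p=viewer.grab_frame('side'); c=p['pixels'][90:200,260:400]; cv2.imwrite('pics/s15.png',cv2.resize(c,None,fx=5,fy=5,interpolation=2))
E
```

```text
clock: 18.5
position: [0.5022, -0.1819, 0.0104]
tool_rot: [3.141, 0.0, 1.569]
force: [-0.4, -0.4, 0.3]
grip_width: 0.079
t mm [-0.1  0.8  1.4] r deg [ 0.   0.  -0.1]
pos [ 0.5022 -0.1819  0.0104] rpy [3.141 0.    1.569] w 0.079 F [-0.4 -0.4  0.3] t 18.5 q [ 0.11  0.73  0.17  1.98 -0.27  0.45  0.48]
```

View pics/s15.png

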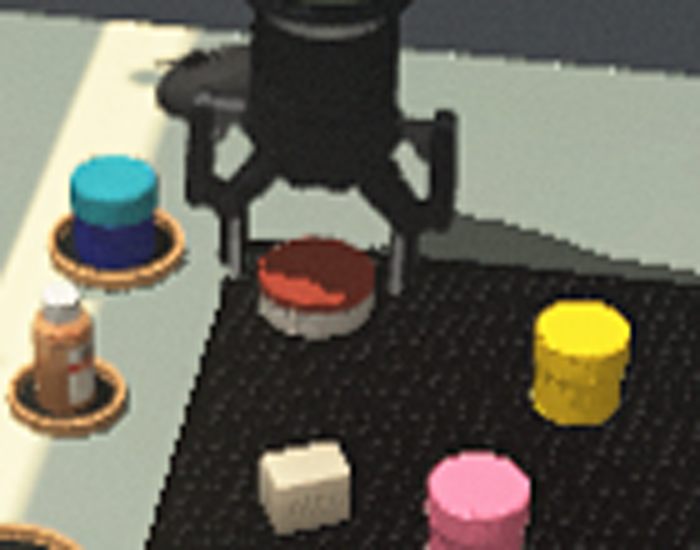

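```bash
python3 - <<'E'
from workcell import viewer
from h import *
p=viewer.grab_frame('side')
for z in(.005,.010,.015,.02,.025): print(z,proj(p,[(.459,-.175,z),(.545,-.175,z)]).round(1).tolist())
E
```

```text
0.005 [[338.6, 154.2], [307.4, 150.9]]
0.01 [[338.7, 152.7], [307.4, 149.4]]
0.015 [[338.8, 151.2], [307.4, 147.9]]
0.02 [[338.9, 149.6], [307.4, 146.4]]
0.025 [[339.0, 148.1], [307.4, 144.8]]
```

```bash
python3 -m creep '[{"rx":0,"ry":0,"rz":0,"tx":0,"ty":0.5,"tz":2,"hand":-0.7},{"rx":0,"ry":0,"rz":0,"tx":0,"ty":0.5,"tz":2,"hand":-0.5},{"rx":0,"ry":0,"rz":0,"tx":0,"ty":0.5,"tz":2,"hand":0},{"rx":0,"ry":0,"rz":0,"tx":0,"ty":0.5,"tz":2,"hand":1},{"rx":0,"ry":0,"rz":0,"tx":0,"ty":0.5,"tz":2,"hand":1}]' 45; python3 to.py .503 -.182 .009 90
python3 - <<'E'
from workcell import viewer
import cv2
p=viewer.grab_frame('side'); c=p['pixels'][90:200,260:400]; cv2.imwrite('pics/s16.png',cv2.resize(c,None,fx=5,fy=5,interpolation=2))
E
```

```text
clock: 19.1
position: [0.5027, -0.1817, 0.009]
tool_rot: [3.141, 0.0, 1.569]
force: [-1.8, 1.1, 11.6]
grip_width: 0.0627
t mm [-0.3  0.3 -0. ] r deg [ 0.   0.  -0.1]
pos [ 0.5027 -0.1817  0.009 ] rpy [3.141 0.    1.569] w 0.0627 F [-1.8  1.1 11.6] t 19.1 q [ 0.11  0.74  0.17  1.98 -0.27  0.44  0.48]
```

View pics/s16.png

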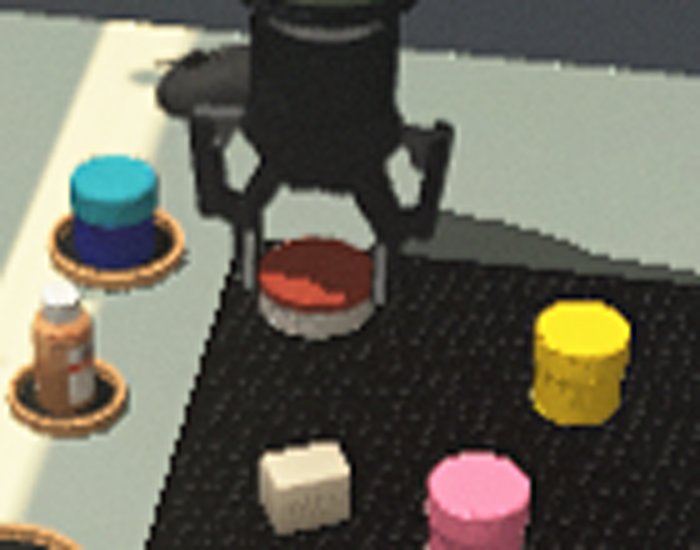

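```bash
python3 -m creep '[{"rx":0,"ry":0,"rz":0,"tx":0,"ty":0,"tz":-5,"hand":1},{"rx":0,"ry":0,"rz":0,"tx":0,"ty":0,"tz":-20,"hand":1},{"rx":0,"ry":0,"rz":0,"tx":0,"ty":0,"tz":-45,"hand":1},{"rx":0,"ry":0,"rz":0,"tx":0,"ty":0,"tz":-70,"hand":1},{"rx":0,"ry":0,"rz":0,"tx":0,"ty":0,"tz":-85,"hand":1},{"rx":0,"ry":0,"rz":0,"tx":0,"ty":0,"tz":-88,"hand":1}]' 45; python3 to.py .615 .081 .095 90
python3 - <<'E'
from workcell import viewer
import cv2
p=viewer.grab_frame('side'); c=p['pixels'][60:200,240:400]; cv2.imwrite('pics/s17.png',cv2.resize(c,None,fx=4,fy=4,interpolation=2))
E
```

```text
clock: 19.75
position: [0.5033, -0.1819, 0.0987]
tool_rot: [3.138, 0.001, 1.569]
force: [-0.2, 0.0, -2.4]
grip_width: 0.0623
t mm [263.1 111.3   3.9] r deg [ 0.2  0.  -0.1]
pos [ 0.5033 -0.1819  0.0987] rpy [3.138e+00 1.000e-03 1.569e+00] w 0.0623 F [-0.2  0.  -2.4] t 19.75 q [ 0.06  0.58  0.24  1.96 -0.23  0.62  0.45]
```

View pics/s17.png

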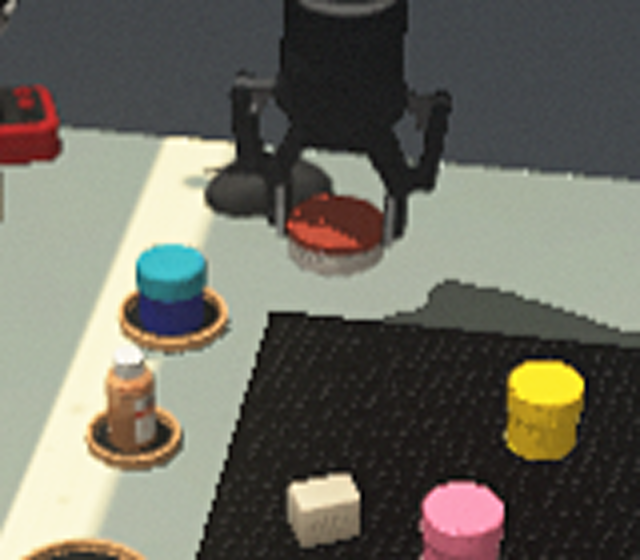

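```bash
python3 -m creep '[{"rx":0,"ry":0,"rz":0,"tx":12,"ty":0,"tz":0,"hand":1},{"rx":0,"ry":0,"rz":0,"tx":35,"ty":0,"tz":0,"hand":1},{"rx":0,"ry":0,"rz":0,"tx":65,"ty":0,"tz":0,"hand":1},{"rx":0,"ry":0,"rz":0,"tx":98,"ty":5,"tz":0,"hand":1},{"rx":0,"ry":0,"rz":0,"tx":132,"ty":12,"tz":0,"hand":1},{"rx":0,"ry":0,"rz":0,"tx":165,"ty":30,"tz":0,"hand":1},{"rx":0,"ry":0,"rz":0,"tx":195,"ty":55,"tz":0,"hand":1},{"rx":0,"ry":0,"rz":0,"tx":225,"ty":80,"tz":0,"hand":1}]'; python3 -m creep '[{"rx":0,"ry":0,"rz":0,"tx":22,"ty":18,"tz":0,"hand":1},{"rx":0,"ry":0,"rz":0,"tx":36,"ty":29,"tz":0,"hand":1},{"rx":0,"ry":0,"rz":0,"tx":38,"ty":31,"tz":0,"hand":1},{"rx":0,"ry":0,"rz":0,"tx":38,"ty":31,"tz":0,"hand":1},{"rx":0,"ry":0,"rz":0,"tx":38,"ty":31,"tz":0,"hand":1}]';  python3 to.py .615 .081 .01 90
python3 ov.py side screw_tin .615 .081 .09 stand_d .615 .081 s18.png
```

```text
clock: 20.6
position: [0.5825, 0.0457, 0.0952]
tool_rot: [-3.14, 0.0, 1.57]
force: [0.9, -0.7, -0.1]
grip_width: 0.0626
clock: 21.1
position: [0.6129, 0.0804, 0.0957]
tool_rot: [-3.14, 0.001, 1.568]
force: [0.5, -0.6, -1.3]
grip_width: 0.0625
t mm [ 0.7  2.2 85.7] r deg [-0.1  0.  -0.1]
pos [0.6129 0.0804 0.0957] rpy [-3.140e+00  1.000e-03  1.568e+00] w 0.0625 F [ 0.5 -0.6 -1.3] t 21.1 q [-0.41  0.7   0.27  1.73 -0.26  0.75 -0.01]
```

View pics/s18.png

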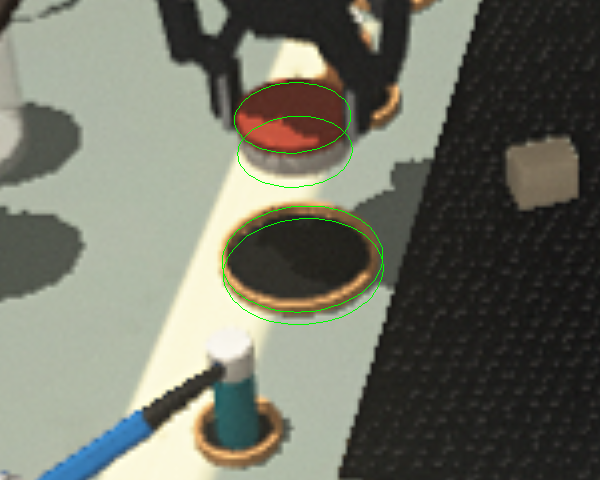

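```bash
python3 -m creep '[{"rx":0,"ry":0,"rz":0,"tx":0.7,"ty":2.5,"tz":15,"hand":1},{"rx":0,"ry":0,"rz":0,"tx":0.7,"ty":2.5,"tz":38,"hand":1},{"rx":0,"ry":0,"rz":0,"tx":0.7,"ty":2.5,"tz":60,"hand":1},{"rx":0,"ry":0,"rz":0,"tx":0.7,"ty":2.5,"tz":75,"hand":1},{"rx":0,"ry":0,"rz":0,"tx":0.7,"ty":2.5,"tz":82,"hand":1},{"rx":0,"ry":0,"rz":0,"tx":0.7,"ty":2.5,"tz":83.5,"hand":1},{"rx":0,"ry":0,"rz":0,"tx":0.7,"ty":2.5,"tz":83.5,"hand":1}]'; python3 -m creep '[{"rx":0,"ry":0,"rz":0,"tx":0,"ty":0,"tz":1,"hand":1},{"rx":0,"ry":0,"rz":0,"tx":0,"ty":0,"tz":1,"hand":1}]'; python3 -m creep '[{"rx":0,"ry":0,"rz":0,"tx":0,"ty":0,"tz":1,"hand":1},{"rx":0,"ry":0,"rz":0,"tx":0,"ty":0,"tz":1,"hand":1}]'
python3 ov.py side screw_tin .615 .081 .003 stand_d .615 .081 s19.png
```

```text
clock: 21.85
position: [0.6166, 0.0817, 0.013]
tool_rot: [3.141, 0.0, 1.569]
force: [-0.8, -0.5, -1.0]
grip_width: 0.0622
clock: 22.05
position: [0.6167, 0.0819, 0.0123]
tool_rot: [3.141, -0.0, 1.569]
force: [-0.2, -0.2, 0.2]
grip_width: 0.0623
clock: 22.25
position: [0.6163, 0.0819, 0.0109]
tool_rot: [3.141, -0.0, 1.569]
force: [0.6, -0.1, -2.2]
grip_width: 0.0624
```

View pics/s19.png

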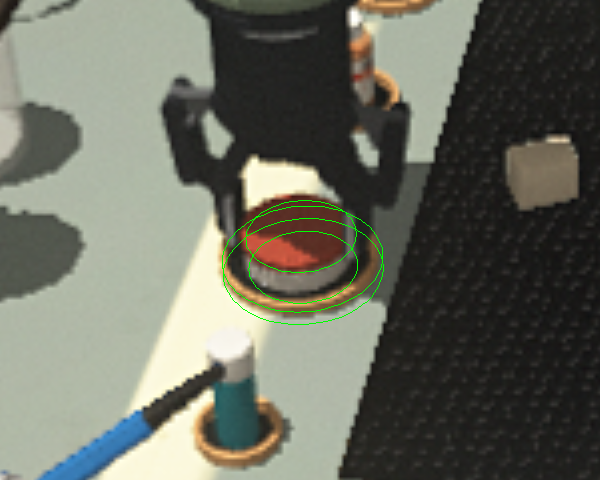

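```bash
python3 -m creep '[{"rx":0,"ry":0,"rz":0,"tx":0,"ty":0,"tz":1,"hand":1},{"rx":0,"ry":0,"rz":0,"tx":0,"ty":0,"tz":1,"hand":1}]'; python3 -m creep '[{"rx":0,"ry":0,"rz":0,"tx":0,"ty":0,"tz":0.7,"hand":1},{"rx":0,"ry":0,"rz":0,"tx":0,"ty":0,"tz":0.7,"hand":1}]'
```

```text
clock: 22.5
position: [0.6163, 0.0818, 0.0096]
tool_rot: [-3.142, 0.0, 1.569]
force: [-0.4, -0.9, -1.4]
grip_width: 0.0622
clock: 22.7
position: [0.6163, 0.0818, 0.0095]
tool_rot: [3.142, -0.0, 1.569]
force: [-3.0, 0.0, 9.2]
grip_width: 0.0624
```

```bash
python3 -m creep '[{"rx":0,"ry":0,"rz":0,"tx":0,"ty":0,"tz":0,"hand":-0.5},{"rx":0,"ry":0,"rz":0,"tx":0,"ty":0,"tz":0,"hand":-0.6},{"rx":0,"ry":0,"rz":0,"tx":0,"ty":0,"tz":0,"hand":-0.8},{"rx":0,"ry":0,"rz":0,"tx":0,"ty":0,"tz":0,"hand":-1},{"rx":0,"ry":0,"rz":0,"tx":0,"ty":0,"tz":0,"hand":-1}]'; python3 -m creep '[{"rx":0,"ry":0,"rz":0,"tx":0,"ty":0,"tz":-20,"hand":-1},{"rx":0,"ry":0,"rz":0,"tx":0,"ty":0,"tz":-60,"hand":-1},{"rx":0,"ry":0,"rz":0,"tx":0,"ty":-40,"tz":-90,"hand":-1},{"rx":0,"ry":0,"rz":0,"tx":0,"ty":-85,"tz":-100,"hand":-1},{"rx":0,"ry":0,"rz":0,"tx":0,"ty":-130,"tz":-120,"hand":-1},{"rx":0,"ry":0,"rz":0,"tx":0,"ty":-175,"tz":-130,"hand":-1},{"rx":0,"ry":0,"rz":0,"tx":0,"ty":-200,"tz":-130,"hand":-1},{"rx":0,"ry":0,"rz":0,"tx":0,"ty":-200,"tz":-130,"hand":-1}]'
python3 - <<'E'
from workcell import viewer
import cv2
for n in('side','top'):
    p=viewer.grab_frame(n); cv2.imwrite(f'pics/{n}_e.png',p['pixels'])
E
```

```text
clock: 23.2
position: [0.6163, 0.0818, 0.009]
tool_rot: [-3.142, 0.0, 1.569]
force: [0.5, 0.2, -0.0]
grip_width: 0.0853
clock: 24.0
position: [0.4135, 0.0823, 0.1395]
tool_rot: [-3.141, -0.001, 1.57]
force: [0.7, -0.2, 0.7]
grip_width: 0.0852
```

View pics/side_e.png

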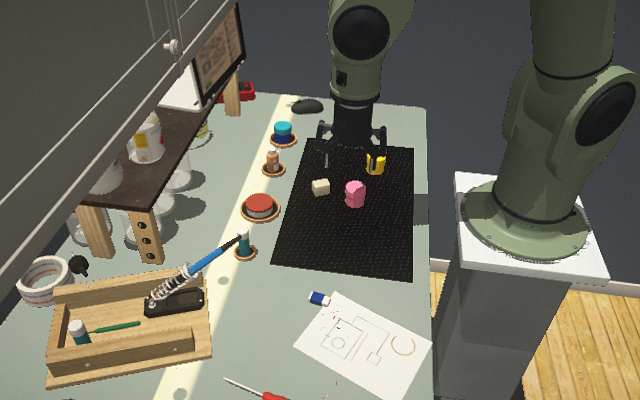

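View pics/top_e.png

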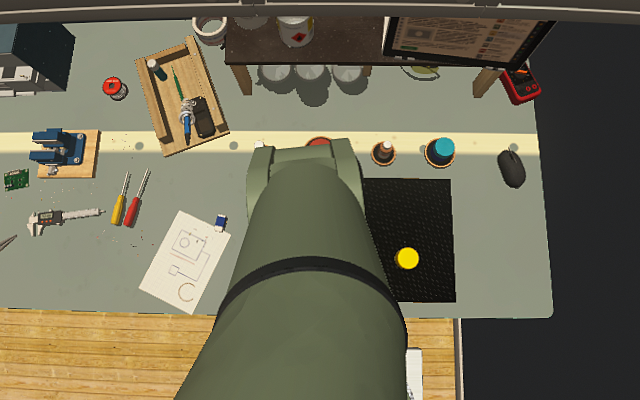

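```bash
python3 -m creep '[{"rx":0,"ry":0,"rz":0,"tx":30,"ty":0,"tz":-30,"hand":-1},{"rx":0,"ry":0,"rz":0,"tx":75,"ty":0,"tz":-50,"hand":-1},{"rx":0,"ry":0,"rz":0,"tx":120,"ty":-20,"tz":-60,"hand":-1},{"rx":0,"ry":0,"rz":0,"tx":165,"ty":-40,"tz":-60,"hand":-1},{"rx":0,"ry":0,"rz":0,"tx":210,"ty":-60,"tz":-60,"hand":-1},{"rx":0,"ry":0,"rz":0,"tx":255,"ty":-80,"tz":-60,"hand":-1},{"rx":0,"ry":0,"rz":0,"tx":300,"ty":-100,"tz":-60,"hand":-1},{"rx":0,"ry":0,"rz":0,"tx":340,"ty":-120,"tz":-60,"hand":-1}]'
python3 - <<'E'
from workcell import viewer
from h import *
X={'wax_stick':(.615,.2235),'flux_bottle':(.619,-.076),'flux_tub':(.6213,-.2165),'screw_tin':(.6163,.0818)}
ST={'wax_stick':('stand_a',.6145,.223),'flux_bottle':('stand_b',.618,-.0745),'flux_tub':('stand_c',.6205,-.2155),'screw_tin':('stand_d',.615,.081)}
for n in('side','top'):
    p=viewer.grab_frame(n); cv2.imwrite(f'pics/{n}_f.png',p['pixels'])
    S=6;T=[]
    for k in X:
        q=sil(p,k,np.array([*X[k],.003])); c=(q.mean(0)-25).astype(int)
        im=cv2.warpAffine(p['pixels'],np.array([[S,0,-c[0]*S],[0,S,-c[1]*S]],float),(300,300))
        for r in np.split(q,len(q)//72): cv2.polylines(im,[np.round((r-c+.5)*S).astype(np.int32)],True,(0,255,0),1)
        T.append(im)
    cv2.imwrite(f'pics/{n}_g.png',np.vstack([np.hstack(T[:2]),np.hstack(T[2:])])[:600])
    for k in('charger_brick','eraser'):
        for d in viewer.outline_of(k,p)[:1]: print(n,k,d['score'],np.round(d['bbox'],1))
E
python3 m.py | egrep 'wax|flux|brick|cam'
```

```text
clock: 24.9
position: [0.2963, 0.4251, 0.1988]
tool_rot: [3.141, -0.0, 1.569]
force: [1.2, -0.6, 0.0]
grip_width: 0.0854
side charger_brick 0.72 [312.3 182.6 334.5 197.1]
side eraser 0.79 [309.3 292.2 330.5 309.2]
top charger_brick 0.5 [349.  196.2 364.4 215.3]
top eraser 0.62 [211.2 216.8 222.8 233.1]
side cam at [0.364 0.94  0.797]
top cam at [0.319 0.057 0.886]Traceback (most recent call last):
  File "m.py", line 29, in <module>
    a,sa=blob('side',bs,f); b,sb=blob('top',bt,f); p3=tri(a,b)
         ~~~~^^^^^^^^^^^^^
  File "m.py", line 9, in blob
    i=1+np.argmax(st[1:,4]); return ce[i]+[l,t],st[i]
        ~~~~~~~~~^^^^^^^^^^
    return _wrapfunc(a, 'argmax', axis=axis, out=out, **kwds)
    return bound(*args, **kwds)
ValueError: attempt to get argmax of an empty sequence
```

View pics/top_g.png

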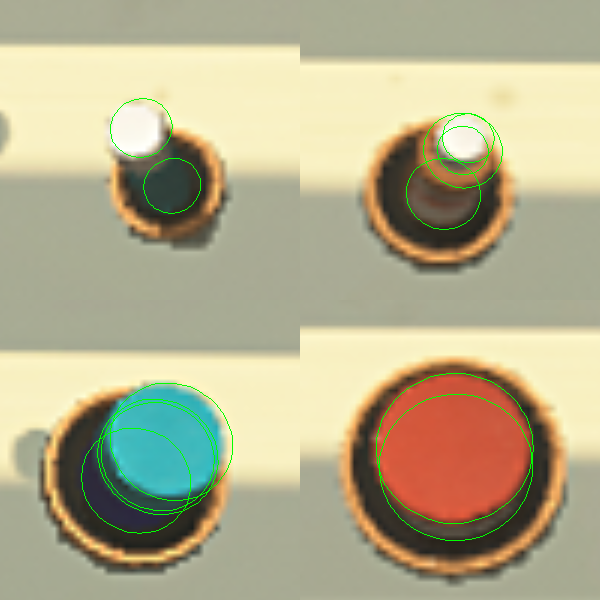

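View pics/side_g.png

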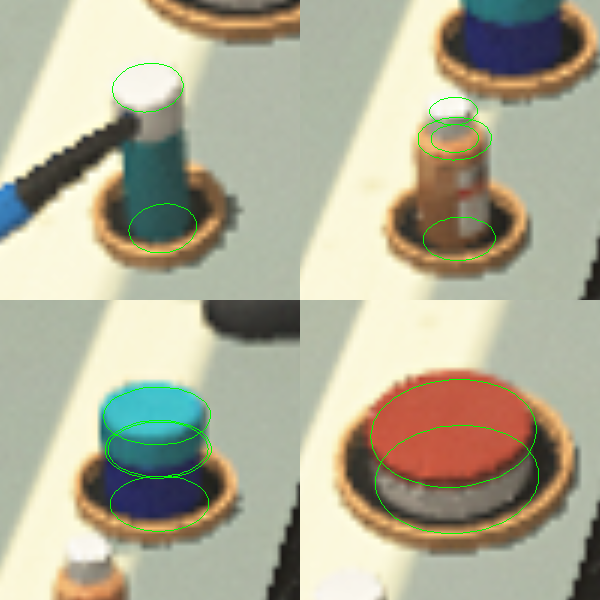

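View pics/top_f.png

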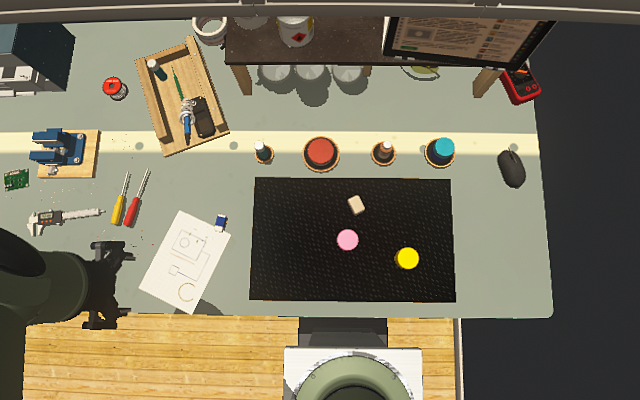

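```bash
python3 -m creep '[{"rx":0,"ry":0,"rz":0,"tx":0,"ty":0,"tz":0,"hand":-1},{"rx":0,"ry":0,"rz":0,"tx":0,"ty":0,"tz":0,"hand":-1},{"rx":0,"ry":0,"rz":0,"tx":0,"ty":0,"tz":0,"hand":-1}]'; python3 -c "
from workcell import bot
print(bot.job_done())"
```

```text
clock: 25.6
position: [0.2971, 0.4222, 0.1991]
tool_rot: [3.142, -0.0, 1.569]
force: [0.5, 0.0, -0.4]
grip_width: 0.0854
the job is handed in; nothing more can be done
None
```

All four containers are in their own stands: teal stick in a, amber bottle in b, blue tub in c and tin in d. I lowered each one until the wrist force showed contact (about 4–11 N), then released it. The job was handed in at about 25.6 s, with the arm clear of everything; no verdict is reported.

- **Placement:** in the final side and top pictures all four stand upright and roughly central in their wells. They match the expected outlines to about 1–2 px, which is roughly 2–5 mm.
- **Bystanders:** the adapter and the eraser show in the same places as at the start.
- **Checks that disagreed or failed:**
  - The two cameras differ by about 2–4 mm, mostly in y, and measured heights came out about 2 mm high.
  - My last numeric re-measurement of the positions failed, because its search windows were still set to the starting places. The final check therefore rests on the outline overlays.

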